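# Hang the star nightlight shells and blow them off

## Task

The air on the blow-off station has been left partly open: first turn the ball valve fully shut. With the air shut, hang every star nightlight shell standing on the counter by its loop handle on the station's hooks, one to a hook, any hook; then turn the valve to half open (lever at 45 degrees), let the air blow over the hung shells for a good three seconds, and turn it fully shut again. Leave the shells hanging there and do not disturb the other things on the counter.

Things in the scene. Friction and masses are not known exactly. Their poses are not given: they have to be found in the camera images.
- shell1: Star nightlight shell, frosted white plastic, 70 g (3 or 4 alike are present, a missing one reads None). Origin: centre of its underside, z up. Star in its y-z plane, 100 mm wide (y), 40 thick (x), upright on a foot 64 mm across, 14 high. On the top point a hanger cap 22 (x) by 34 (y) by 24 mm, z = 90 to 114 mm: grip its 34 mm sides (closing along y, TCP at z = 104). Front and back are alike
- shell2: Another shell just like shell1 in shape, size and axes, elsewhere on the counter; or absent (None)
- shell3: Another shell just like shell1 in shape, size and axes, elsewhere on the counter; or absent (None)
- shell4: Another shell just like shell1 in shape, size and axes, elsewhere on the counter; or absent (None)
- shell1_eye (a point): Underside of the top bar of shell 1's loop handle, 144 mm above the shell's origin; axes as the shell. The loop stands on the hanger cap: 4.4 mm round rod bent to a rectangle in the shell's y-z plane, outer width 33 mm, opening 24 mm wide (y) and 30 mm high (shell z = 114 to 144 mm), top at 148 mm. The hook passes through it along the shell's x
- shell2_eye (a point): The same point on the loop handle of shell 2
- shell3_eye (a point): The same point on the loop handle of shell 3
- shell4_eye (a point): The same point on the loop handle of shell 4
- station: Blow-off station, fixed: plate (own x -30 to 130, y -285 to 335 mm), two posts, hook rail (front at x = 86, top at z = 202 mm), under it an air pipe with nozzles (out to x = 58, z = 90 mm) and at y = -210 a ball valve, supply pipe going down at y = -255. Origin: on the counter below the row of hook seats. Hooks at own y = -85, 30, 145, 260 mm point to own -x, roughly to the robot; z up
- hook1 (a point): Seat of hook 1 (nearest the valve): top of its rod, 189 mm over the counter, where the underside of a hung loop's top bar rests; axes as the station. Steel rod 6 mm thick from the rail towards own -x, sinking 4 degrees until 12 mm in front of this point, then turned up to a tip 31 mm in front, top at z = 200 mm; lowest underside at z = 182 mm. Before the hooks stand only things under 70 mm high
- hook2 (a point): The same point on hook 2, the next along the rail, just like hook1
- hook3 (a point): The same point on hook 3, the next along the rail, just like hook1
- hook4 (a point): The same point on hook 4, farthest from the valve, just like hook1
- air_valve (a joint): Opening angle of the ball valve's lever (rad) about a vertical axis: 0 = shut (end stop; lever square to the pipe, pointing to the station's own -x), grows anticlockwise seen from above, 0.785 = half open, 1.571 = fully open (lever along the pipe, pointing to own -y, away from the hooks). Stays where it is left; 2 to 3 N at the sleeve turn it
- valve_grip (a point): Middle of the black rubber sleeve of the valve lever, 80 mm from the turning axis, 140 mm over the counter; moves with the lever. Sleeve 62 mm long, 14 wide, 11 high: pinch it from above across its width. Its own -x points along the lever away from the axis
- valve_axis (a point): Fixed point on the valve's vertical turning axis at the height of the sleeve; axes as the station
- lamp_base: Bystander: white ceramic lamp base, 84 mm in diameter, 46 mm high, loose; origin at the centre of its underside
- tape_roll: Bystander: roll of tape lying flat, 72 mm in diameter, 19 mm high, loose; origin at the centre of its underside
- screwdriver: Bystander: screwdriver 170 mm long lying on the counter along its own x, loose
There are look-alikes about, which are no part of the job. Leave any purple look-alike of the shell2 alone.

How it is judged:
By the outcome, as a careful person would: the job done as asked, in the order asked, and still so for the second after the job is handed in, with the robot touching nothing.
Of shell1, shell2, shell3, shell4 only 3 to 4 are there at a start; the rules pass over those that are not, and their reading is None.
At some moment in a run one of shell1, shell2, shell3, shell4 may be knocked a few centimetres aside while the robot is not near it.
It also fails if it takes over 210 s, if anything falls off the work surface, if the arm or the gripper's body presses on something with over 40 N, if the wrist force passes 120 N, or if a joint passes its speed limit or range.

## Robot

A 6-joint arm with a two-finger parallel gripper is mounted at the origin on the work surface. World frame = base frame: x ahead of the robot, y to its left, z up, the work surface at z = 0. Lengths are in m, angles in rad, forces in N, time in s.
With the tool pointing down it reaches from about 0.25 to 0.775 m from the base axis. Payload 4 kg.
Tool frame: the origin (TCP) lies between the finger pads, 19 mm behind the fingertips; this is the grasp point; z points along the fingers, y is the line along which they close (so a half turn about z gives the same grasp; the last joint's range is limited). The gripper opens to 94 mm and grips with 3 to 60 N. Pads are 16 mm wide; open, the fingers measure 119 mm over their backs; the gripper's body (75 mm by 177 mm) begins 78 mm behind the grasp point.
Start: joints at [1.211, 0.087, 1.371, -0, 1.684, -0.103], TCP at [0.14, 0.532, 0.224] pointing down, gripper open.
Joint ranges: [-3.1, 3.1], [-0.76, 2.03], [0.27, 2.55], [-1.08, 4.22], [0.17, 2.65], [-2.57, 2.57]. Speed limits (rad/s): [2.79, 2.79, 3.14, 3.14, 3.14, 3.14].

## Interface

Orientations are given as [roll, pitch, yaw] about the fixed x, y, z axes, in that order (R = Rz(yaw) Ry(pitch) Rx(roll)).
In Python, from bench import * gives the robot as it stands.
- The arm moves only by the tool carry_out, never from a script. Its argument "commands" is a list of rows, each a list of 6 numbers: the shift along the tool's x, y, z in m, then the turn, a rotation vector about the tool's x, y, z in rad. In form: [[tx, ty, tz, rx, ry, rz], ...]. A call has exactly 5 rows; each row is the pose to reach, as a shift and turn from the pose commanded when the call began, along the tool's axes at that moment; what a row does not reach only later rows make up. A row lasts 1/10 s, in which the tool goes at most 50 mm and 8.59 degrees, less where a joint would pass 70% of its speed; a pose out of reach is approached as far as the arm can. A call with a gripper value outside its range is refused whole. "jaw" is the opening, from 0 (shut) to 1 (fully open), set as the call begins (left out, the last holds). The fingers move at their own pace and stop on an object; the grip force is fixed at half the most. Time passes only in rows, so rows that repeat a pose let the fingers close, or fill a call up. It gives the time, the measured TCP pose, the force, the opening and the grip force at its end, in the units of the state.
- get_obs(): the state, without advancing time (a new reading comes with each control period).
- snapshot(name): name is "scene" or "top"; returns a dict with "img" (420x560x3 uint8, red, green, blue), "range_z" (420x560 float32, m along the optical axis (not along the pixel's ray), 0 where there is no reading), "fx", "fy", "cx", "cy" (pixels), "R" (3x3) and "t" (3): a world point X has camera coordinates R X + t. Camera axes: x right, y down, z forward; pixel columns grow to the right and rows downward; lengths in m; the calibration is good to about 2 mm. A picture is of the moment at which its call begins.
- close_job(): hands the job in; it is judged then, once.
The state is a dict: "time": time; "joint_positions": joint angles; "qvel": joint speeds; "joint_torque": joint torques, N m; "tool_pos": TCP position; "ee_rot": TCP orientation; "wrist_force": force on the tool from outside, world axes, zero at the start; "wrist_torque": the same for the moment, N m; "width": finger opening in m; "finger_force": force on a finger pad.
Only numpy, scipy, OpenCV 4.12 (cv2) and the standard library are available. Lean on these libraries where they do the work, as an engineer would, in place of code of your own. Each camera call takes 0.05 s, during which the arm holds its last target. There are 200 camera calls.

## Working session

There is one attempt and no reset: what is moved stays moved. The work goes in short steps, Python scripts to look and compute and a tool call to move; the robot and the scene stay as the last step left them, time stands still between calls to the robot, and variables do not carry over. Pictures are saved under pics/ and viewed, at most 14 in all, crops included, and the job is handed in when it is done.

Besides the shell and the picture viewer there is one more tool, called after ">>>" as name(argument=value, ...), one argument or row to a line, values as JSON. carry_out: Moves the arm, as the interface text tells. Its arguments: {"type":"object","properties":{"commands":{"type":"array","items":{"type":"array","items":{"type":"number"}}},"jaw":{"type":"number"}},"required":["commands"]}

```bash
mkdir -p pics; ls; python3 - <<'E'
from bench import *
import cv2,numpy as np
for n in("scene","top"):
    s=snapshot(n); np.savez("pics/%s0.npz"%n,**s)
    cv2.imwrite("pics/%s0.png"%n,cv2.resize(s["img"][:,:,::-1],(800,600),interpolation=cv2.INTER_CUBIC))
    print(n,s["fx"],s["fy"],s["cx"],s["cy"],(-s["R"].T@s["t"]).round(3))
o=get_obs();print(o)
E
```

```text
pics
scene 483.15953279592975 483.15953279592975 283.1573675011539 202.04869271647883 [1.491 0.309 0.79 ]
top 442.42878962640566 442.42878962640566 277.198722353367 204.5327457149554 [ 0.284 -0.004  1.24 ]
{'time': 0.1, 'joint_positions': array([ 1.21089317e+00,  8.79015571e-02,  1.37208688e+00,  2.19586885e-06,
        1.68361375e+00, -1.03057786e-01]), 'qvel': array([ 0.00101733, -0.00116229, -0.003371  , -0.00111409,  0.00165526,
       -0.00036683]), 'joint_torque': array([ 2.28993333e-03, -3.41252625e+01, -3.03300977e+01,  7.19894283e-02,
        3.04994301e-02, -9.61536557e-05]), 'tool_pos': array([0.13953639, 0.53153285, 0.22321825]), 'ee_rot': array([-3.13959401e+00, -2.08902221e-04,  2.88474732e+00]), 'wrist_force': array([-0.83240276,  0.0875297 ,  0.2469305 ]), 'wrist_torque': array([-0.02176585,  0.02889118, -0.00285108]), 'finger_force': 0.0, 'width': 0.0940001506377158}
```

View pics/scene0.png

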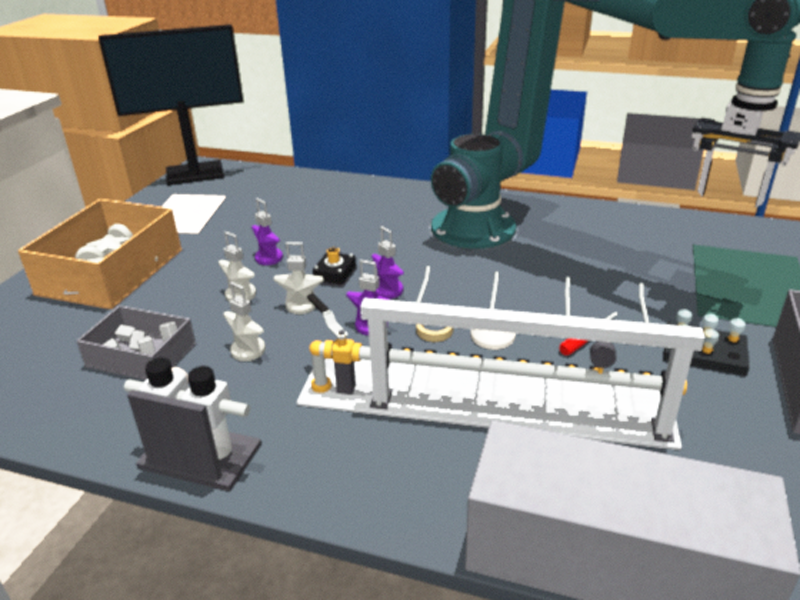

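View pics/top0.png

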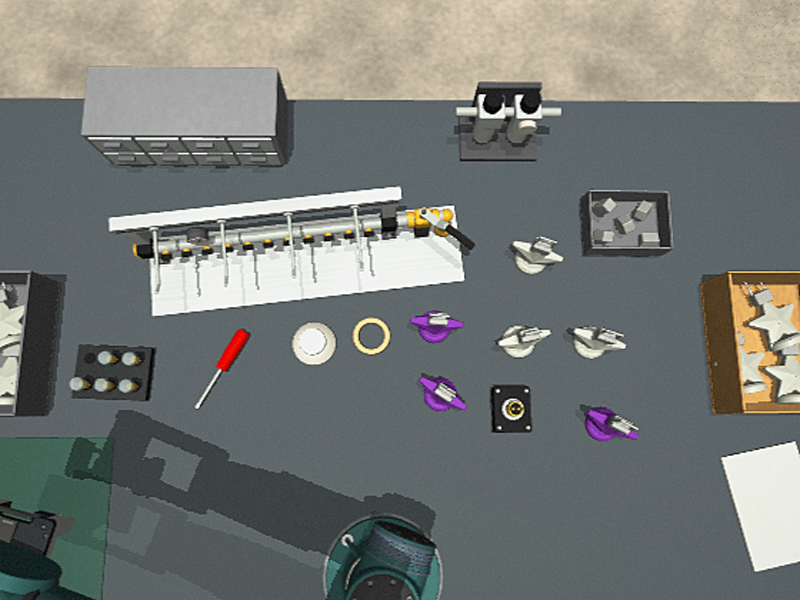

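The scene shows three white standing shells and three purple ones. In the top picture, candidates for the shells are:
- White standing shells at (535,255), (522,340) and (597,342). These are the ones I choose.
- Purple look-alikes at (436,325), (441,393) and (608,422).
- White stars lying in the boxes at (775,330) and (10,340).
- The lamp base at (314,343).

The valve lever's black sleeve is at about (458,236).

```bash
cat > h.py <<'E'
import cv2,numpy as np
from bench import *
from scipy.spatial.transform import Rotation as Ro
def cloud(s):
    v,u=np.mgrid[0:420,0:560]; z=s["range_z"]
    P=np.stack([(u-s["cx"])/s["fx"]*z,(v-s["cy"])/s["fy"]*z,z],-1)
    W=(P-s["t"])@s["R"]; W[z==0]=np.nan
    return W
def proj(s,X):
    c=np.atleast_2d(X)@s["R"].T+s["t"]; return np.c_[s["fx"]*c[:,0]/c[:,2]+s["cx"],s["fy"]*c[:,1]/c[:,2]+s["cy"]]
def ray(s,u,v,h):
    d=s["R"].T@np.array([(u-s["cx"])/s["fx"],(v-s["cy"])/s["fy"],1]); c=-s["R"].T@s["t"]
    return c+d*(h-c[2])/d[2]
E
python3 - <<'E'
from h import *
s=dict(np.load("pics/top0.npz")); W=cloud(s); img=s["img"].astype(int)
# shells
for u,v in((535,255),(522,340),(597,342)):
    u=int(u*.7);v=int(v*.7)
    w=W[v-28:v+28,u-28:u+28].reshape(-1,3); 
    a=w[(w[:,2]>.02)&(w[:,2]<.17)]; 
    r=cv2.minAreaRect(a[:,:2].astype(np.float32))
    cap=a[(a[:,2]>.108)&(a[:,2]<.119)]; lp=a[a[:,2]>.125]
    for nm,q in(("all",a),("cap",cap),("loop",lp)):
        if len(q)<3: print(nm,len(q));continue
        m=q.mean(0); e=np.linalg.eigh(np.cov(q[:,:2].T))[1][:,1]
        print(nm,len(q),m.round(4),"dir deg",np.degrees(np.arctan2(e[1],e[0])).round(1),"zmax",q[:,2].max().round(4))
    print("rect",r)
    rc=cv2.minAreaRect(cap[:,:2].astype(np.float32)); print("caprect",rc)
# rail
m=(W[...,2]>.195)&(W[...,2]<.21)&(W[...,0]>.4)
q=W[m]; m2=q[:,2]>.198
lab=cv2.connectedComponentsWithStats(m.astype(np.uint8))
i=1+np.argmax(lab[2][1:,4]); q=W[lab[1]==i]; print("rail",len(q),q.mean(0),cv2.minAreaRect(q[:,:2].astype(np.float32)))
# plate
m=((W[...,2]>.003)&(W[...,2]<.02)&(img.min(-1)>200)&(W[...,0]>.3)&(W[...,1]>-.3)).astype(np.uint8)
q=W[m>0]; print("plate",len(q),np.median(q[:,2]),cv2.minAreaRect(q[:,:2].astype(np.float32)))
# lever sleeve
m=(img.max(-1)<70)&(W[...,2]>.13)&(W[...,2]<.16)&(W[...,0]>.4)&(W[...,1]<0)
q=W[m]; print("sleeve",len(q),q.mean(0),cv2.minAreaRect(q[:,:2].astype(np.float32)))
a=s["img"][120:320,60:460,::-1]
cv2.imwrite("pics/c1.png",cv2.resize(s["img"][120:260,60:345,::-1],(798,392),interpolation=cv2.INTER_CUBIC))
cv2.imwrite("pics/c2.png",cv2.resize(s["img"][130:270,270:450,::-1],(771,600),interpolation=cv2.INTER_CUBIC))
E
```

```text
all 450 [ 0.5943 -0.2945  0.0822] dir deg 69.7 zmax 0.1529
cap 91 [ 0.5971 -0.2972  0.1139] dir deg 76.5 zmax 0.1181
loop 33 [ 0.5985 -0.2968  0.1441] dir deg 67.9 zmax 0.1529
rect ((0.5907681584358215, -0.29493477940559387), (0.09957606345415115, 0.03887777402997017), 66.77505493164062)
caprect ((0.5979182124137878, -0.29758769273757935), (0.03281852975487709, 0.021048692986369133), 74.18576049804688)
all 355 [ 0.4279 -0.2595  0.0846] dir deg 100.2 zmax 0.1502
cap 90 [ 0.4303 -0.2636  0.1136] dir deg 102.9 zmax 0.1183
loop 25 [ 0.4311 -0.2639  0.145 ] dir deg 103.5 zmax 0.1502
rect ((0.43283507227897644, -0.26377278566360474), (0.0468563511967659, 0.0932101309299469), 34.173828125)
caprect ((0.4311787784099579, -0.2639184296131134), (0.021838797256350517, 0.033221423625946045), 13.188304901123047)
all 433 [ 0.4271 -0.4008  0.0833] dir deg 68.7 zmax 0.1531
cap 93 [ 0.4281 -0.4046  0.1137] dir deg 62.7 zmax 0.1188
loop 34 [ 0.4293 -0.4057  0.1442] dir deg 71.6 zmax 0.1531
rect ((0.42620137333869934, -0.40497228503227234), (0.09873414039611816, 0.041447557508945465), 58.417789459228516)
caprect ((0.4303779900074005, -0.40553396940231323), (0.033747635781764984, 0.023568905889987946), 73.92127227783203)
rail 2119 [0.63611311 0.21837006 0.20149785] ((0.6356409788131714, 0.21576330065727234), (0.03352214768528938, 0.49835532903671265), 7.086266040802002)
plate 7296 0.008079542966703249 ((0.520920991897583, 0.0736350417137146), (0.34114640951156616, 0.7578735947608948), 8.866941452026367)
sleeve 317 [ 0.76621957 -0.20055666  0.14484856] ((0.6430565118789673, -0.21371984481811523), (0.5238158106803894, 0.28699931502342224), 14.601981163024902)
```

View pics/c1.png

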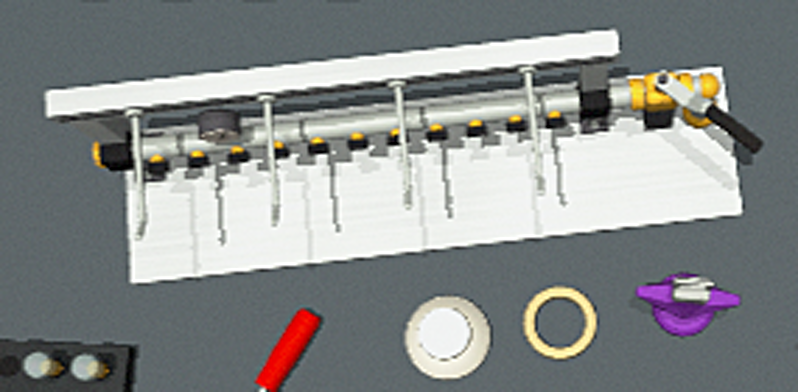

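View pics/c2.png

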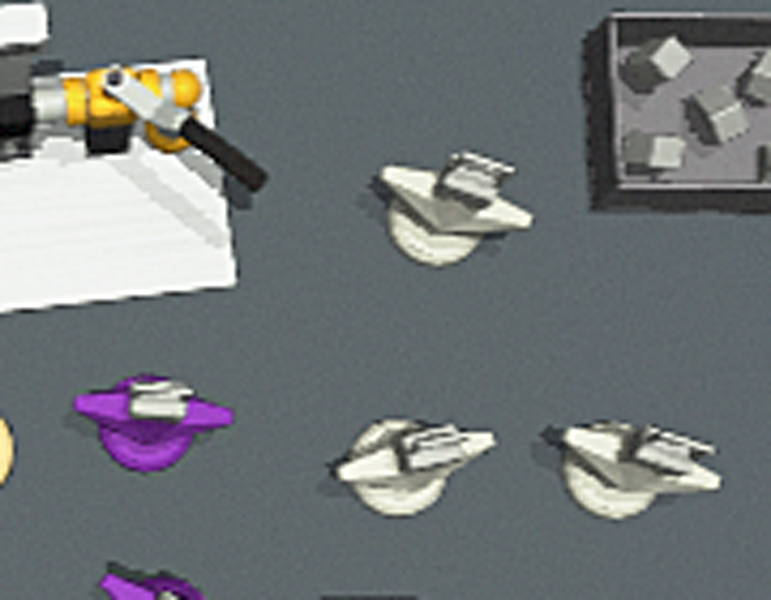

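The crops confirm the choice. Three white standing shells have their loops at c2 (480,170), (435,445) and (675,450), and the purple one is clearly a different colour. In c1, the hook tips are at (139,235), (275,220), (407,205) and (540,190). The valve screw is at (665,80), and the sleeve runs from (705,108) to (760,148). Next I fit the station pose.

```bash
cat > fit.py <<'E'
from h import *
from scipy.optimize import least_squares
s=dict(np.load("pics/top0.npz"))
c1=lambda p:(np.array(p)+.5)/2.8-.5+[60,120]
c2=lambda p:(np.array(p)+.5)/4.2833-.5+[270,130]
obs=[((-.030,.335,.008),c1((132,283))),((-.030,-.285,.008),c1((741,213))),((.130,-.285,.008),c1((722,68)))]
for y,p in zip((.260,.145,.030,-.085),((139,235),(275,220),(407,205),(540,190))): obs.append(((-.030,y,.197),c1(p)))
A=np.array([o[0] for o in obs]);B=np.array([o[1] for o in obs])
def tr(p,A): c,si=np.cos(p[2]),np.sin(p[2]); return np.c_[p[0]+c*A[:,0]-si*A[:,1],p[1]+si*A[:,0]+c*A[:,1],A[:,2]]
r=least_squares(lambda p:(proj(s,tr(p,A))-B).ravel(),[.5,.05,.12],loss="soft_l1")
print("station",r.x.round(4),np.degrees(r.x[2]).round(2)); print((proj(s,tr(r.x,A))-B).round(1).tolist())
print("hooks",tr(r.x,np.array([[0,y,.189] for y in(-.085,.03,.145,.26)])).round(4).tolist())
W=cloud(s)
ax=ray(s,*c2((115,78)),.15); g=ray(s,*c2((225,153)),.1455); e1=ray(s,*c2((188,125)),.1455);e2=ray(s,*c2((263,182)),.1455)
print("axis",ax,"grip",g,np.linalg.norm(g-ax),np.linalg.norm(e1-e2))
for q in((115,78),(225,153)):
    u,v=np.round(c2(q)).astype(int); print("depth pt",W[v,u])
d=e2-e1; d2=e2-ax
c,si=np.cos(r.x[2]),np.sin(r.x[2]); 
for d in(e2-e1,e2-ax,g-ax):
    own=np.array([c*d[0]+si*d[1],-si*d[0]+c*d[1]]); print("lever angle deg",np.degrees(np.arctan2(-own[1],-own[0])))
o=ax[:2]-r.x[:2]; print("axis own",c*o[0]+si*o[1],-si*o[0]+c*o[1])
E
python3 fit.py
```

```text
station [0.5522 0.1237 0.1134] 6.5
[[-0.7, -0.8], [0.7, -0.0], [0.0, -1.3], [-0.2, 0.1], [-0.5, 0.2], [0.3, 0.3], [0.3, 0.5]]
hooks [[0.5618, 0.0392, 0.189], [0.5488, 0.1535, 0.189], [0.5358, 0.2678, 0.189], [0.5227, 0.382, 0.189]]
axis [ 0.64981842 -0.07379647  0.15      ] grip [ 0.60441848 -0.13966825  0.1455    ] 0.08012799632380119 0.05672904610122387
depth pt [ 0.65644408 -0.07391698  0.12882296]
depth pt [ 0.6054394  -0.13936287  0.14508251]
lever angle deg 44.878012306699596
lever angle deg 47.827443870143824
lever angle deg 48.92810208016689
axis own 0.07468839440286755 -0.20727991549541502
```

```bash
cat > go.py <<'E'
# usage: go.py x y z yaw [x y z yaw ...]  -> last row of each call, in tool axes
from h import *
import sys
o=get_obs(); p=np.array(o["tool_pos"]); R=Ro.from_euler("xyz",o["ee_rot"])
print("now",o["time"],p.round(4),np.degrees(o["ee_rot"]).round(1),"w",round(o["width"],4),"ff",round(o["finger_force"],1),"F",o["wrist_force"].round(1))
a=np.array(sys.argv[1:],float).reshape(-1,4)
for x,y,z,yaw in a:
    T=np.array([x,y,z]); Rt=Ro.from_euler("xyz",[np.pi,0,np.radians(yaw)])
    v=(R.inv()*Rt).as_rotvec()
    n=int(np.ceil(max(np.linalg.norm(T-p)/.24,np.linalg.norm(v)/np.radians(41),.01)))
    for k in range(n):
        Rk=R*Ro.from_rotvec(v*k/n); d=Rk.inv().apply((T-p)/n)
        f=np.r_[d,v/n]
        print("to",[x,y,z,yaw],k+1,"of",n,f.round(4).tolist())
    p,R=T,Rt
E
python3 go.py 0.14 0.532 0.30 165.3 0.604 -0.14 0.30 54.5
```

```text
now 0.1 [0.1395 0.5315 0.2232] [-179.9   -0.   165.3] w 0.094 ff 0.0 F [-0.8  0.1  0.2]
to [np.float64(0.14), np.float64(0.532), np.float64(0.3), np.float64(165.3)] 1 of 1 [-0.0003, 0.0004, -0.0768, -0.002, -0.0002, -0.0003]
to [np.float64(0.604), np.float64(-0.14), np.float64(0.3), np.float64(54.5)] 1 of 4 [-0.1548, -0.1331, -0.0, 0.0, -0.0, 0.4835]
to [np.float64(0.604), np.float64(-0.14), np.float64(0.3), np.float64(54.5)] 2 of 4 [-0.1989, -0.0458, -0.0, 0.0, -0.0, 0.4835]
to [np.float64(0.604), np.float64(-0.14), np.float64(0.3), np.float64(54.5)] 3 of 4 [-0.1975, 0.0519, 0.0, 0.0, -0.0, 0.4835]
to [np.float64(0.604), np.float64(-0.14), np.float64(0.3), np.float64(54.5)] 4 of 4 [-0.1507, 0.1377, 0.0, 0.0, -0.0, 0.4835]
```

>>> carry_out(
  commands=[
    [0, 0, -0.03, 0, 0, 0],
    [0, 0, -0.06, 0, 0, 0],
    [0, 0, -0.077, 0, 0, 0],
    [0, 0, -0.077, 0, 0, 0],
    [0, 0, -0.077, 0, 0, 0],
  ],
  jaw=0.6,
)

```text
time: 0.6
tool_pos: [0.1397, 0.5318, 0.3004]
ee_rot: [-3.141, -0.0, 2.885]
wrist_force: [0.2, -0.9, 0.2]
width: 0.0585
finger_force: 0.0
```

>>> carry_out(
  commands=[
    [-0.031, -0.0266, 0, 0, 0, 0.097],
    [-0.062, -0.0532, 0, 0, 0, 0.193],
    [-0.093, -0.08, 0, 0, 0, 0.29],
    [-0.124, -0.1065, 0, 0, 0, 0.387],
    [-0.155, -0.133, 0, 0, 0, 0.4835],
  ],
)

```text
time: 1.1
tool_pos: [0.2559, 0.362, 0.2988]
ee_rot: [-3.138, 0.0, 2.398]
wrist_force: [0.5, 1.2, -0.3]
width: 0.0565
finger_force: 0.0
```

>>> carry_out(
  commands=[
    [-0.04, -0.009, 0, 0, 0, 0.097],
    [-0.08, -0.018, 0, 0, 0, 0.193],
    [-0.12, -0.0275, 0, 0, 0, 0.29],
    [-0.16, -0.0366, 0, 0, 0, 0.387],
    [-0.199, -0.046, 0, 0, 0, 0.4835],
  ],
)

```text
time: 1.6
tool_pos: [0.3717, 0.194, 0.299]
ee_rot: [-3.138, -0.0, 1.914]
wrist_force: [0.9, -0.6, -0.4]
width: 0.0563
finger_force: 0.0
```

>>> carry_out(
  commands=[
    [-0.04, 0.01, 0, 0, 0, 0.097],
    [-0.08, 0.021, 0, 0, 0, 0.193],
    [-0.12, 0.031, 0, 0, 0, 0.29],
    [-0.16, 0.042, 0, 0, 0, 0.387],
    [-0.1975, 0.052, 0, 0, 0, 0.4835],
  ],
)

```text
time: 2.1
tool_pos: [0.4878, 0.026, 0.2987]
ee_rot: [-3.138, 0.0, 1.43]
wrist_force: [0.4, 0.8, 0.3]
width: 0.0561
finger_force: 0.0
```

>>> carry_out(
  commands=[
    [-0.03, 0.0275, 0, 0, 0, 0.097],
    [-0.06, 0.055, 0, 0, 0, 0.193],
    [-0.09, 0.083, 0, 0, 0, 0.29],
    [-0.12, 0.11, 0, 0, 0, 0.387],
    [-0.15, 0.138, 0, 0, 0, 0.4835],
  ],
)

```text
time: 2.6
tool_pos: [0.6041, -0.1409, 0.2984]
ee_rot: [-3.137, 0.001, 0.947]
wrist_force: [-0.2, 1.4, 0.1]
width: 0.0565
finger_force: 0.0
```

```bash
python3 go.py 0.604 -0.139 0.18 54.5 0.604 -0.139 0.14 54.5
```

```text
now 2.6 [ 0.6041 -0.1409  0.2984] [-1.798e+02  1.000e-01  5.420e+01] w 0.0565 ff 0.0 F [-0.2  1.4  0.1]
to [np.float64(0.604), np.float64(-0.139), np.float64(0.18), np.float64(54.5)] 1 of 1 [0.0016, -0.0007, 0.1184, -0.0043, 0.0011, -0.0045]
to [np.float64(0.604), np.float64(-0.139), np.float64(0.14), np.float64(54.5)] 1 of 1 [0.0, -0.0, 0.04, 0.0, 0.0, 0.0]
```

>>> carry_out(
  commands=[
    [0.001, 0, 0.03, -0.004, 0, 0],
    [0.0015, -0.0005, 0.06, -0.004, 0, 0],
    [0.0015, -0.0005, 0.09, -0.004, 0, 0],
    [0.0015, -0.0005, 0.118, -0.004, 0, 0],
    [0.0015, -0.0005, 0.118, -0.004, 0, 0],
  ],
)

```text
time: 3.1
tool_pos: [0.6008, -0.137, 0.1751]
ee_rot: [-3.132, 0.004, 0.951]
wrist_force: [0.0, 1.5, -0.5]
width: 0.0563
finger_force: 0.0
```

>>> carry_out(
  commands=[
    [0, 0, 0.012, 0, 0, 0],
    [0, 0, 0.024, 0, 0, 0],
    [0, 0, 0.036, 0, 0, 0],
    [0, 0, 0.04, 0, 0, 0],
    [0, 0, 0.04, 0, 0, 0],
  ],
)

```text
time: 3.6
tool_pos: [0.6043, -0.1381, 0.1424]
ee_rot: [3.139, 0.0, 0.951]
wrist_force: [0.0, -0.0, -0.8]
width: 0.0564
finger_force: 0.0
```

>>> carry_out(
  commands=[
    [0, 0, 0, 0, 0, 0],
    [0, 0, 0, 0, 0, 0],
    [0, 0, 0, 0, 0, 0],
    [0, 0, 0, 0, 0, 0],
    [0, 0, 0, 0, 0, 0],
  ],
  jaw=0,
)

```text
time: 4.1
tool_pos: [0.6048, -0.1383, 0.1435]
ee_rot: [3.137, -0.0, 0.951]
wrist_force: [0.6, 0.2, 0.2]
width: 0.0196
finger_force: 0.0
```

```bash
python3 - <<'E'
from h import *
s=snapshot("top"); cv2.imwrite("pics/g1.png",cv2.resize(s["img"][120:220,260:400,::-1],(784,560),interpolation=cv2.INTER_CUBIC))
o=get_obs();print(o["tool_pos"],o["wrist_force"],o["wrist_torque"],o["width"],o["finger_force"])
E
```

```text
[ 0.60487015 -0.13831386  0.14344652] [ 2.90356867 -2.42534655  0.02997132] [-0.41149912 -0.36526097 -0.01543026] 0.01579891642803883 1.4854245954302314
```

View pics/g1.png

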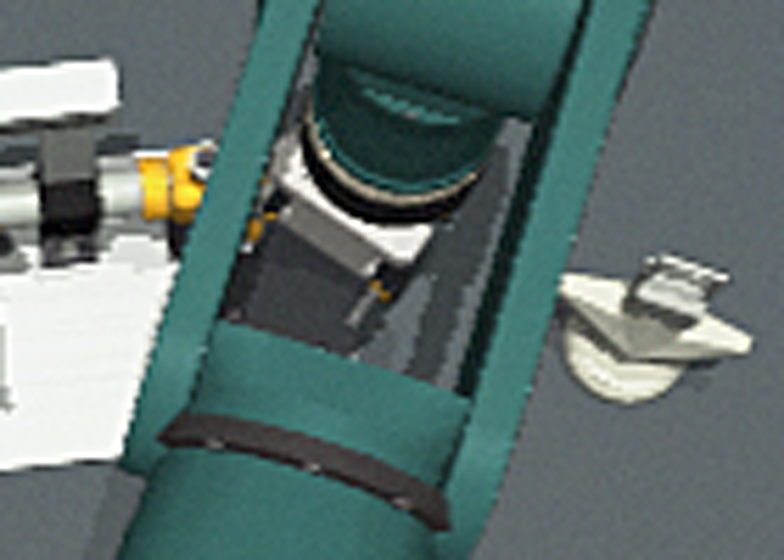

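```bash
cat > arc.py <<'E'
# usage: arc.py deg...  turn lever by given degrees (anticlockwise +), one row per value, from present pose
from h import *
import sys
ax=np.array([.651,-.076,0]); o=get_obs(); p=np.array(o["tool_pos"]); R=Ro.from_euler("xyz",o["ee_rot"])
d=p-ax; d[2]=0; print("r",np.hypot(*d[:2]),"lever",np.degrees(np.arctan2(-d[1],-d[0]))-6.5,"tool yaw-6.5",np.degrees(o["ee_rot"][2])-6.5,"p",p.round(4),"F",o["wrist_force"].round(1),"T",o["wrist_torque"].round(2),"w",o["width"],o["finger_force"])
for a in map(float,sys.argv[1:]):
    q=Ro.from_euler("z",a,degrees=True); s=R.inv().apply(q.apply(d)-d)
    print(np.r_[s[:2],0,0,0,-np.radians(a)].round(4).tolist())
E
python3 arc.py -5 -10 -15 -20 -25
```

```text
r 0.07753050865104251 lever 46.98810730445006 tool yaw-6.5 47.97464253298773 p [ 0.6049 -0.1383  0.1434] F [ 2.9 -2.4  0. ] T [-0.41 -0.37 -0.02] w 0.01579891642803883 1.4854245954302314
[0.0004, -0.0068, 0.0, 0.0, 0.0, 0.0873]
[0.0014, -0.0134, 0.0, 0.0, 0.0, 0.1745]
[0.003, -0.02, 0.0, 0.0, 0.0, 0.2618]
[0.0051, -0.0264, 0.0, 0.0, 0.0, 0.3491]
[0.0078, -0.0326, 0.0, 0.0, 0.0, 0.4363]
```

>>> carry_out(
  commands=[
    [0, 0, 0.001, 0, 0, 0],
    [0, 0, 0.002, 0, 0, 0],
    [0, 0, 0.002, 0, 0, 0],
    [0, 0, 0.002, 0, 0, 0],
    [0, 0, 0.002, 0, 0, 0],
  ],
)

```text
time: 4.65
tool_pos: [0.6058, -0.139, 0.1434]
ee_rot: [3.133, -0.001, 0.95]
wrist_force: [1.9, -1.1, 5.8]
width: 0.0138
finger_force: 29.7
```

>>> carry_out(
  commands=[
    [0.0004, -0.0068, 0, 0, 0, 0.0873],
    [0.0014, -0.0134, 0, 0, 0, 0.1745],
    [0.003, -0.02, 0, 0, 0, 0.2618],
    [0.0051, -0.0264, 0, 0, 0, 0.3491],
    [0.0078, -0.0326, 0, 0, 0, 0.4363],
  ],
)

```text
time: 5.15
tool_pos: [0.5847, -0.1136, 0.1434]
ee_rot: [3.133, -0.007, 0.511]
wrist_force: [3.8, -1.6, 4.8]
width: 0.0136
finger_force: 29.5
```

```bash
python3 arc.py -4 -8 -12 -16 -20
```

```text
r 0.07619545194840707 lever 23.080509730096843 tool yaw-6.5 22.768025083582483 p [ 0.5847 -0.1136  0.1434] F [ 3.8 -1.6  4.8] T [-0.26 -0.47 -0.  ] w 0.013622412507841165 29.494362473487854
[0.0002, -0.0053, 0.0, 0.0, 0.0, 0.0698]
[0.0007, -0.0106, 0.0, 0.0, 0.0, 0.1396]
[0.0016, -0.0159, 0.0, 0.0, 0.0, 0.2094]
[0.0028, -0.021, 0.0, 0.0, 0.0, 0.2793]
[0.0045, -0.0261, 0.0, 0.0, 0.0, 0.3491]
```

>>> carry_out(
  commands=[
    [0.0002, -0.0053, -0.001, 0, 0, 0.0698],
    [0.0007, -0.0106, -0.001, 0, 0, 0.1396],
    [0.0016, -0.0159, -0.001, 0, 0, 0.2094],
    [0.0028, -0.021, -0.001, 0, 0, 0.2793],
    [0.0045, -0.0261, -0.001, 0, 0, 0.3491],
  ],
)

```text
time: 5.65
tool_pos: [0.5761, -0.0882, 0.1434]
ee_rot: [3.137, -0.009, 0.163]
wrist_force: [3.5, -1.1, 2.3]
width: 0.014
finger_force: 29.9
```

```bash
python3 arc.py -1 -2 -3 -4 -5
```

```text
r 0.0758954750173177 lever 2.7246050917364677 tool yaw-6.5 2.8428704648504617 p [ 0.5761 -0.0882  0.1434] F [ 3.5 -1.1  2.3] T [-0.33 -0.53  0.04] w 0.014023453098261559 29.87351953983307
[0.0, -0.0013, 0.0, 0.0, 0.0, 0.0175]
[0.0001, -0.0026, 0.0, 0.0, 0.0, 0.0349]
[0.0001, -0.004, 0.0, 0.0, 0.0, 0.0524]
[0.0002, -0.0053, 0.0, 0.0, 0.0, 0.0698]
[0.0003, -0.0066, 0.0, 0.0, 0.0, 0.0873]
```

>>> carry_out(
  commands=[
    [0, -0.0013, 0, 0, 0, 0.0175],
    [0, -0.0026, 0, 0, 0, 0.0349],
    [0, -0.004, 0, 0, 0, 0.0524],
    [0, -0.0053, 0, 0, 0, 0.06],
    [0, -0.006, 0, 0, 0, 0.06],
  ],
)

```text
time: 6.15
tool_pos: [0.5756, -0.085, 0.1434]
ee_rot: [3.132, -0.01, 0.106]
wrist_force: [6.2, -8.0, 0.5]
width: 0.0139
finger_force: 30.2
```

```bash
python3 arc.py
```

```text
r 0.07591623084980911 lever 0.33962756620716394 tool yaw-6.5 -0.43785962058001093 p [ 0.5756 -0.085   0.1434] F [ 6.2 -8.   0.5] T [-1.42 -0.96  0.38] w 0.01385872108028314 30.2119043469429
```

>>> carry_out(
  commands=[
    [0, 0.002, 0, 0, 0, 0],
    [0, 0.002, 0, 0, 0, 0],
    [0, 0.002, 0, 0, 0, 0],
    [0, 0.002, 0, 0, 0, 0],
    [0, 0.002, 0, 0, 0, 0],
  ],
  jaw=0.5,
)

```text
time: 6.65
tool_pos: [0.5727, -0.0838, 0.1417]
ee_rot: [3.139, -0.002, 0.106]
wrist_force: [0.5, 0.6, -0.5]
width: 0.0466
finger_force: 0.0
```

>>> carry_out(
  commands=[
    [0, 0, -0.03, 0, 0, 0],
    [0, 0, -0.07, 0, 0, 0],
    [0, 0, -0.11, 0, 0, 0],
    [0, 0, -0.15, 0, 0, 0],
    [0, 0, -0.16, 0, 0, 0],
  ],
)

```text
time: 7.15
tool_pos: [0.5738, -0.0838, 0.3082]
ee_rot: [3.136, -0.012, 0.106]
wrist_force: [-0.5, -0.4, 0.7]
width: 0.0472
finger_force: 0.0
```

>>> carry_out(
  commands=[
    [-0.04, 0, 0, 0, 0, 0],
    [-0.08, 0, 0, 0, 0, 0],
    [-0.12, 0, 0, 0, 0, 0],
    [-0.16, 0, 0, 0, 0, 0],
    [-0.2, 0, 0, 0, 0, 0],
  ],
)

```text
time: 7.65
tool_pos: [0.3717, -0.1045, 0.2999]
ee_rot: [3.14, -0.001, 0.106]
wrist_force: [-0.1, -0.2, 1.1]
width: 0.0468
finger_force: 0.0
```

```bash
python3 - <<'E'
from h import *
s=snapshot("top"); np.savez("pics/top1.npz",**s)
cv2.imwrite("pics/t1.png",cv2.resize(s["img"][110:310,200:460,::-1],(780,600),interpolation=cv2.INTER_CUBIC))
E
python3 go.py
```

```text
now 7.7 [ 0.3671 -0.1044  0.3008] [1.799e+02 1.000e-01 6.000e+00] w 0.0472 ff 0.0 F [-3.4  1.2 -1.3]
```

View pics/t1.png

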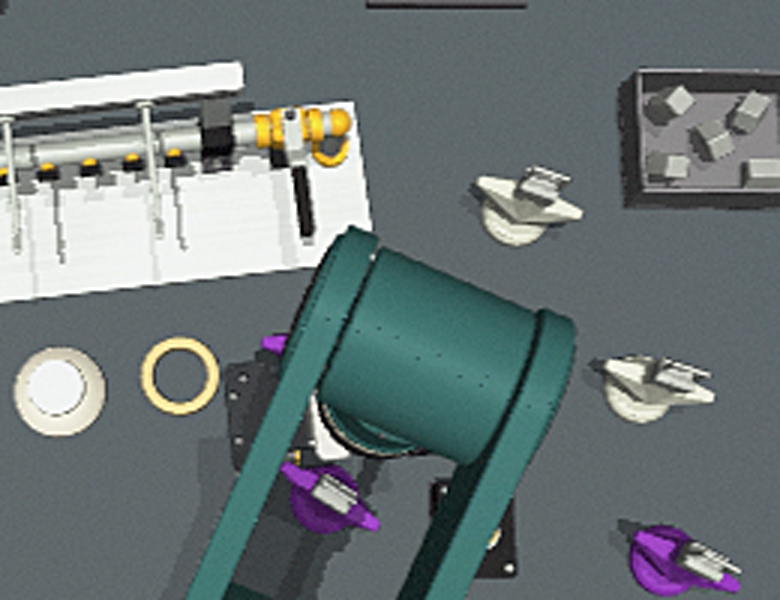

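The valve lever now lies square to the pipe, from (292,115) to (306,235), so it is shut. The white shells at (525,200) and (655,385) are unmoved.

```bash
python3 go.py .598 -.297 .25 -18 .598 -.297 .104 -18
```

```text
now 7.7 [ 0.3671 -0.1044  0.3008] [1.799e+02 1.000e-01 6.000e+00] w 0.0472 ff 0.0 F [-3.4  1.2 -1.3]
to [np.float64(0.598), np.float64(-0.297), np.float64(0.25), np.float64(-18.0)] 1 of 2 [0.1048, 0.1077, 0.0255, 0.0014, 0.0005, 0.2091]
to [np.float64(0.598), np.float64(-0.297), np.float64(0.25), np.float64(-18.0)] 2 of 2 [0.1249, 0.0836, 0.0254, 0.0014, 0.0005, 0.2091]
to [np.float64(0.598), np.float64(-0.297), np.float64(0.104), np.float64(-18.0)] 1 of 1 [0.0, -0.0, 0.146, 0.0, 0.0, 0.0]
```

>>> carry_out(
  commands=[
    [0.021, 0.0215, 0.005, 0, 0, 0.042],
    [0.042, 0.043, 0.01, 0, 0, 0.084],
    [0.063, 0.0645, 0.015, 0, 0, 0.126],
    [0.084, 0.086, 0.02, 0, 0, 0.167],
    [0.105, 0.1077, 0.0255, 0, 0, 0.209],
  ],
  jaw=0.7,
)

```text
time: 8.2
tool_pos: [0.4901, -0.2013, 0.2749]
ee_rot: [3.141, -0.002, -0.105]
wrist_force: [0.6, -0.0, 0.3]
width: 0.0661
finger_force: 0.0
```

>>> carry_out(
  commands=[
    [0.035, 0.022, 0.007, 0, 0, 0.06],
    [0.07, 0.045, 0.014, 0, 0, 0.12],
    [0.105, 0.067, 0.02, 0, 0, 0.18],
    [0.125, 0.0836, 0.0255, 0, 0, 0.209],
    [0.125, 0.0836, 0.0255, 0, 0, 0.209],
  ],
)

```text
time: 8.7
tool_pos: [0.6059, -0.2986, 0.2458]
ee_rot: [-3.141, 0.003, -0.314]
wrist_force: [-0.0, 0.8, 0.1]
width: 0.0656
finger_force: 0.0
```

```bash
python3 - <<'E'
from h import *
snapshot("top");snapshot("top")
s=snapshot("scene"); np.savez("pics/s1.npz",**s)
cv2.imwrite("pics/s1.png",cv2.resize(s["img"][110:260,100:300,::-1],(800,600),interpolation=cv2.INTER_CUBIC))
E
python3 go.py .598 -.297 .104 -18
```

```text
now 8.85 [ 0.6047 -0.2963  0.2509] [ 1.80e+02 -1.00e-01 -1.79e+01] w 0.0662 ff 0.0 F [-0.1 -0.1  0.6]
to [np.float64(0.598), np.float64(-0.297), np.float64(0.104), np.float64(-18.0)] 1 of 1 [-0.0065, 0.0027, 0.1468, 0.0004, -0.002, 0.0022]
```

View pics/s1.png

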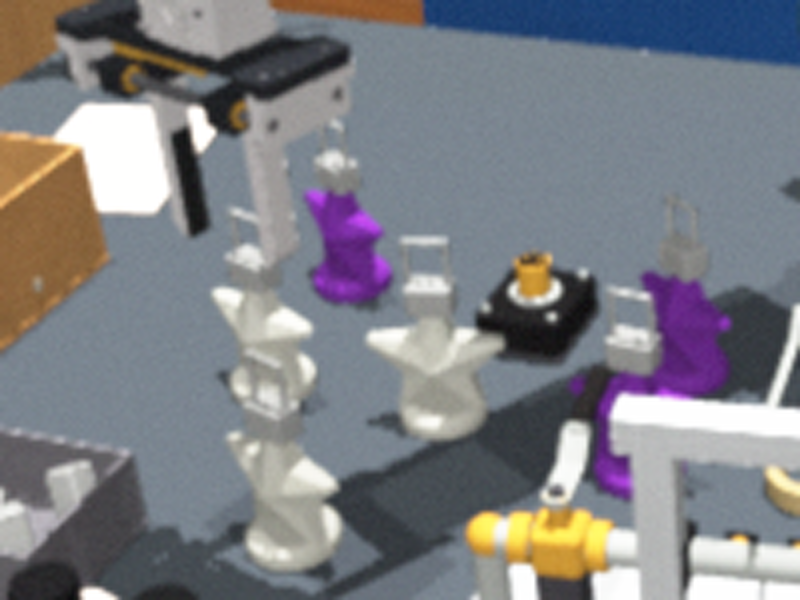

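Scene crop: white shells A (275,470), B (430,360) and C (255,310) stand in place, with the gripper above A. Descending to A.

>>> carry_out(
  commands=[
    [-0.003, 0.001, 0.02, 0, 0, 0],
    [-0.0065, 0.0027, 0.045, 0, 0, 0],
    [-0.0065, 0.0027, 0.06, 0, 0, 0],
    [-0.0065, 0.0027, 0.06, 0, 0, 0],
    [-0.0065, 0.0027, 0.06, 0, 0, 0],
  ],
)

```text
time: 9.35
tool_pos: [0.5984, -0.2973, 0.1926]
ee_rot: [3.14, -0.005, -0.312]
wrist_force: [-0.3, -0.0, 0.5]
width: 0.0659
finger_force: 0.0
```

>>> carry_out(
  commands=[
    [0, 0, 0.025, 0, 0, 0],
    [0, 0, 0.05, 0, 0, 0],
    [0, 0, 0.075, 0, 0, 0],
    [0, 0, 0.087, 0, 0, 0],
    [0, 0, 0.087, 0, 0, 0],
  ],
)

```text
time: 9.85
tool_pos: [0.5982, -0.2974, 0.1035]
ee_rot: [3.141, -0.001, -0.312]
wrist_force: [1.7, 1.2, -0.5]
width: 0.0657
finger_force: 0.0
```

```bash
python3 - <<'E'
from h import *
s=dict(np.load("pics/s1.npz"))
for c in((.598,-.297),(.431,-.264),(.429,-.4055)):
    print(((proj(s,[*c,.148])[0]-[100,110])*4).round(0))
E
python3 go.py .598 -.297 .104 -18
```

```text
[265. 351.]
[426. 235.]
[247. 209.]
now 9.85 [ 0.5982 -0.2974  0.1035] [ 1.80e+02 -1.00e-01 -1.79e+01] w 0.0657 ff 0.0 F [ 1.7  1.2 -0.5]
to [np.float64(0.598), np.float64(-0.297), np.float64(0.104), np.float64(-18.0)] 1 of 1 [-0.0003, -0.0004, -0.0005, 0.0005, -0.0015, 0.0017]
```

>>> carry_out(
  commands=[
    [0, 0, 0, 0, 0, 0],
    [0, 0, 0, 0, 0, 0],
    [0, 0, 0, 0, 0, 0],
    [0, 0, 0, 0, 0, 0],
    [0, 0, 0, 0, 0, 0],
  ],
  jaw=0,
)

```text
time: 10.35
tool_pos: [0.5991, -0.2982, 0.1056]
ee_rot: [3.14, -0.006, -0.313]
wrist_force: [-0.3, -0.1, 2.2]
width: 0.0339
finger_force: 29.8
```

>>> carry_out(
  commands=[
    [0, 0, 0, 0, 0, 0],
    [0, 0, 0, 0, 0, 0],
    [0, 0, -0.003, 0, 0, 0],
    [0, 0, -0.006, 0, 0, 0],
    [0, 0, -0.01, 0, 0, 0],
  ],
)

```text
time: 10.85
tool_pos: [0.5981, -0.2976, 0.1138]
ee_rot: [3.141, -0.002, -0.313]
wrist_force: [-0.7, 0.1, 0.2]
width: 0.0341
finger_force: 29.8
```

>>> carry_out(
  commands=[
    [0, 0, -0.03, 0, 0, 0],
    [0, 0, -0.07, 0, 0, 0],
    [0, 0, -0.11, 0, 0, 0],
    [0, 0, -0.15, 0, 0, 0],
    [0, 0, -0.187, 0, 0, 0],
  ],
)

```text
time: 11.35
tool_pos: [0.5978, -0.2973, 0.3037]
ee_rot: [3.14, -0.005, -0.313]
wrist_force: [1.0, -1.2, -0.4]
width: 0.0336
finger_force: 29.8
```

```bash
python3 - <<'E'
import numpy as np
c,s=np.cos(np.radians(6.5)),np.sin(np.radians(6.5))
for i,y in enumerate((-.085,.03,.145,.26)):
    for x in(-.085,0): print(i+1,x,round(.5522+c*x-s*y,4),round(.1237+s*x+c*y,4))
E
python3 go.py .43 -.17 .30 6.5 .4383 .3727 .30 6.5
```

```text
1 -0.085 0.4774 0.0296
1 0 0.5618 0.0392
2 -0.085 0.4644 0.1439
2 0 0.5488 0.1535
3 -0.085 0.4513 0.2581
3 0 0.5358 0.2678
4 -0.085 0.4383 0.3724
4 0 0.5228 0.382
now 11.35 [ 0.5978 -0.2973  0.3037] [179.9  -0.3 -17.9] w 0.0336 ff 29.8 F [ 1.  -1.2 -0.4]
to [np.float64(0.43), np.float64(-0.17), np.float64(0.3), np.float64(6.5)] 1 of 1 [-0.1988, -0.0695, 0.0028, 0.0022, -0.0042, -0.426]
to [np.float64(0.4383), np.float64(0.3727), np.float64(0.3), np.float64(6.5)] 1 of 3 [0.0232, -0.1794, -0.0, 0.0, 0.0, 0.0]
to [np.float64(0.4383), np.float64(0.3727), np.float64(0.3), np.float64(6.5)] 2 of 3 [0.0232, -0.1794, -0.0, 0.0, 0.0, 0.0]
to [np.float64(0.4383), np.float64(0.3727), np.float64(0.3), np.float64(6.5)] 3 of 3 [0.0232, -0.1794, -0.0, 0.0, 0.0, 0.0]
```

>>> carry_out(
  commands=[
    [-0.04, -0.014, 0, 0, 0, -0.085],
    [-0.08, -0.028, 0, 0, 0, -0.17],
    [-0.12, -0.042, 0, 0, 0, -0.256],
    [-0.16, -0.056, 0, 0, 0, -0.341],
    [-0.199, -0.07, 0, 0, -0.004, -0.426],
  ],
)

```text
time: 11.85
tool_pos: [0.4285, -0.1685, 0.3007]
ee_rot: [3.14, 0.001, 0.117]
wrist_force: [-0.4, 1.1, -0.3]
width: 0.0335
finger_force: 30.0
```

>>> carry_out(
  commands=[
    [0.0046, -0.036, 0, 0, 0, 0],
    [0.0092, -0.072, 0, 0, 0, 0],
    [0.014, -0.108, 0, 0, 0, 0],
    [0.0186, -0.144, 0, 0, 0, 0],
    [0.0232, -0.18, 0, 0, 0, 0],
  ],
)

```text
time: 12.35
tool_pos: [0.4324, 0.0132, 0.3007]
ee_rot: [3.14, 0.0, 0.113]
wrist_force: [-0.0, 0.0, -0.3]
width: 0.034
finger_force: 30.0
```

>>> carry_out(
  commands=[
    [0.0046, -0.036, 0, 0, 0, 0],
    [0.0092, -0.072, 0, 0, 0, 0],
    [0.014, -0.108, 0, 0, 0, 0],
    [0.0186, -0.144, 0, 0, 0, 0],
    [0.0232, -0.18, 0, 0, 0, 0],
  ],
)

```text
time: 12.85
tool_pos: [0.4351, 0.1948, 0.3003]
ee_rot: [3.14, 0.001, 0.114]
wrist_force: [0.0, -0.2, 0.4]
width: 0.0337
finger_force: 30.0
```

>>> carry_out(
  commands=[
    [0.0046, -0.036, 0, 0, 0, 0],
    [0.0092, -0.072, 0, 0, 0, 0],
    [0.014, -0.11, 0, 0, 0, 0],
    [0.0232, -0.15, 0, 0, 0, 0],
    [0.0232, -0.18, 0, 0, 0, 0],
  ],
)

```text
time: 13.35
tool_pos: [0.4381, 0.3769, 0.299]
ee_rot: [3.14, 0.002, 0.114]
wrist_force: [-0.1, 0.4, -1.0]
width: 0.0336
finger_force: 30.0
```

```bash
python3 - <<'E'
from h import *
snapshot("top");snapshot("top")
E
python3 go.py .4383 .3724 .167 6.5 .5228 .382 .167 6.5
```

```text
now 13.45 [0.4371 0.3779 0.2984] [179.9   0.2   6.8] w 0.034 ff 30.0 F [ 0.2 -0.4 -0.7]
to [np.float64(0.4383), np.float64(0.3724), np.float64(0.167), np.float64(6.5)] 1 of 1 [0.0009, 0.0054, 0.1314, 0.0015, 0.0032, 0.0047]
to [np.float64(0.5228), np.float64(0.382), np.float64(0.167), np.float64(6.5)] 1 of 1 [0.085, 0.0, 0.0, 0.0, 0.0, 0.0]
```

>>> carry_out(
  commands=[
    [0.001, 0.0054, 0.035, 0, 0.003, 0.004],
    [0.001, 0.0054, 0.07, 0, 0.003, 0.004],
    [0.001, 0.0054, 0.1, 0, 0.003, 0.004],
    [0.001, 0.0054, 0.131, 0, 0.003, 0.004],
    [0.001, 0.0054, 0.131, 0, 0.003, 0.004],
  ],
)

```text
time: 13.95
tool_pos: [0.4371, 0.3665, 0.1632]
ee_rot: [3.134, 0.008, 0.109]
wrist_force: [-0.8, -0.1, -1.0]
width: 0.0339
finger_force: 30.0
```

```bash
python3 - <<'E'
from h import *
s=snapshot("top");s2=snapshot("scene")
a=cv2.resize(s["img"][100:260,60:220,::-1],(400,400),interpolation=cv2.INTER_CUBIC)
b=cv2.resize(s2["img"][170:330,330:490,::-1],(400,400),interpolation=cv2.INTER_CUBIC)
cv2.imwrite("pics/k1.png",np.hstack([a,b]))
E
python3 go.py .5228 .382 .167 6.5
```

```text
now 14.05 [0.4398 0.3686 0.1691] [ 1.799e+02 -1.000e-01  6.200e+00] w 0.0343 ff 30.0 F [ 0.4 -0.9  0.6]
to [np.float64(0.5228), np.float64(0.382), np.float64(0.167), np.float64(6.5)] 1 of 1 [0.084, -0.0043, 0.0022, 0.0024, -0.0015, -0.0046]
```

View pics/k1.png

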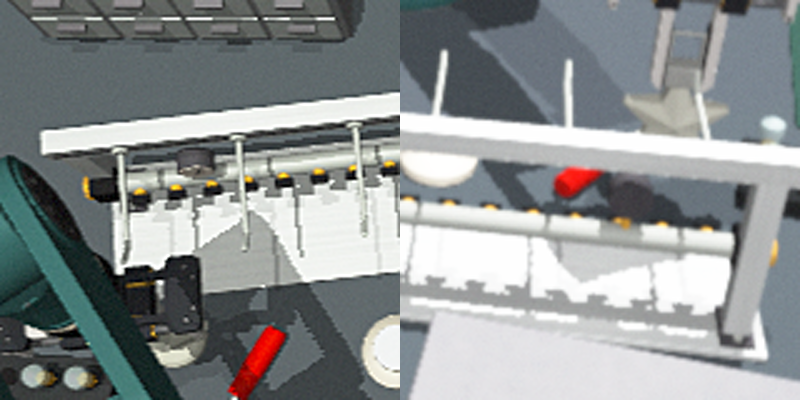

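>>> carry_out(
  commands=[
    [0, -0.004, 0.001, 0, 0, -0.004],
    [0.01, -0.004, 0.001, 0, 0, -0.004],
    [0.02, -0.004, 0.001, 0, 0, -0.004],
    [0.03, -0.004, 0.001, 0, 0, -0.004],
    [0.03, -0.004, 0.001, 0, 0, -0.004],
  ],
)

```text
time: 14.55
tool_pos: [0.4709, 0.3765, 0.1679]
ee_rot: [3.14, -0.003, 0.112]
wrist_force: [0.3, 0.5, -0.6]
width: 0.0338
finger_force: 30.0
```

```bash
python3 - <<'E'
from h import *
snapshot("top"); snapshot("top")
E
python3 go.py .5228 .382 .1675 6.5
```

```text
now 14.65 [0.4695 0.3764 0.1676] [ 1.799e+02 -1.000e-01  6.500e+00] w 0.0339 ff 30.0 F [-0.2 -0.2 -1.3]
to [np.float64(0.5228), np.float64(0.382), np.float64(0.1675), np.float64(6.5)] 1 of 1 [0.0536, 0.0005, 0.0002, 0.002, -0.0015, -0.0006]
```

>>> carry_out(
  commands=[
    [0.012, 0, 0, 0, 0, 0],
    [0.024, 0, 0, 0, 0, 0],
    [0.036, 0, 0, 0, 0, 0],
    [0.048, 0, 0, 0, 0, 0],
    [0.0535, 0, 0, 0, 0, 0],
  ],
)

```text
time: 15.15
tool_pos: [0.5238, 0.3825, 0.1675]
ee_rot: [3.14, -0.002, 0.113]
wrist_force: [0.2, -0.2, -1.0]
width: 0.0335
finger_force: 30.0
```

```bash
python3 - <<'E'
from h import *
s=snapshot("top");s2=snapshot("scene")
a=cv2.resize(s["img"][100:260,60:220,::-1],(400,400),interpolation=cv2.INTER_CUBIC)
b=cv2.resize(s2["img"][170:290,400:520,::-1],(400,400),interpolation=cv2.INTER_CUBIC)
cv2.imwrite("pics/k2.png",np.hstack([a,b]))
E
python3 go.py .5228 .382 .1675 6.5
```

```text
now 15.25 [0.5232 0.3824 0.1675] [ 1.799e+02 -1.000e-01  6.500e+00] w 0.0341 ff 30.0 F [-0.9  0.6 -0.7]
to [np.float64(0.5228), np.float64(0.382), np.float64(0.1675), np.float64(6.5)] 1 of 1 [-0.0005, 0.0004, -0.0, 0.002, -0.0017, -0.0009]
```

View pics/k2.png

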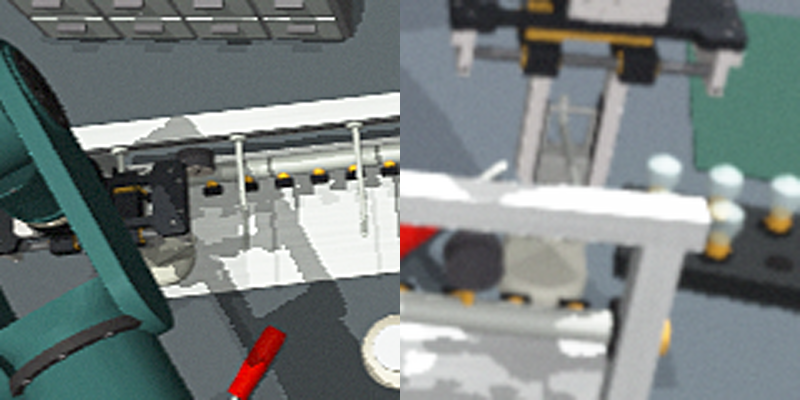

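The scene panel shows the hook rod inside the loop at about (565,130), with no contact force, so I lower it.

>>> carry_out(
  commands=[
    [0, 0, 0.004, 0, 0, 0],
    [0, 0, 0.008, 0, 0, 0],
    [0, 0, 0.012, 0, 0, 0],
    [0, 0, 0.016, 0, 0, 0],
    [0, 0, 0.016, 0, 0, 0],
  ],
)

```text
time: 15.75
tool_pos: [0.5216, 0.3823, 0.1509]
ee_rot: [3.139, -0.0, 0.114]
wrist_force: [-0.1, 0.0, -1.0]
width: 0.0339
finger_force: 30.0
```

>>> carry_out(
  commands=[
    [0, 0, 0.001, 0, 0, 0],
    [0, 0, 0.002, 0, 0, 0],
    [0, 0, 0.003, 0, 0, 0],
    [0, 0, 0.003, 0, 0, 0],
    [0, 0, 0.003, 0, 0, 0],
  ],
)

```text
time: 16.25
tool_pos: [0.5225, 0.3827, 0.15]
ee_rot: [3.14, -0.003, 0.113]
wrist_force: [-1.1, -0.9, 4.7]
width: 0.034
finger_force: 30.0
```

>>> carry_out(
  commands=[
    [0, 0, -0.001, 0, 0, 0],
    [0, 0, -0.001, 0, 0, 0],
    [0, 0, -0.001, 0, 0, 0],
    [0, 0, -0.001, 0, 0, 0],
    [0, 0, -0.001, 0, 0, 0],
  ],
  jaw=0.6,
)

```text
time: 16.75
tool_pos: [0.5223, 0.3825, 0.1496]
ee_rot: [3.14, -0.002, 0.113]
wrist_force: [-0.1, 0.1, 0.1]
width: 0.0566
finger_force: 0.0
```

>>> carry_out(
  commands=[
    [0, 0, -0.01, 0, 0, 0],
    [0, 0, -0.03, 0, 0, 0],
    [0, 0, -0.06, 0, 0, 0],
    [0, 0, -0.1, 0, 0, 0],
    [0, 0, -0.14, 0, 0, 0],
  ],
)

```text
time: 17.25
tool_pos: [0.5217, 0.3826, 0.2917]
ee_rot: [3.14, -0.002, 0.113]
wrist_force: [0.0, -0.1, -0.2]
width: 0.0562
finger_force: 0.0
```

>>> carry_out(
  commands=[
    [-0.03, 0.01, 0, 0, 0, 0],
    [-0.06, 0.03, 0, 0, 0, 0],
    [-0.08, 0.07, 0, 0, 0, 0],
    [-0.08, 0.12, 0, 0, 0, 0],
    [-0.08, 0.16, 0, 0, 0, 0],
  ],
)

```text
time: 17.75
tool_pos: [0.46, 0.2131, 0.2916]
ee_rot: [3.14, -0.005, 0.114]
wrist_force: [0.7, -0.8, -0.2]
width: 0.0561
finger_force: 0.0
```

```bash
python3 - <<'E'
from h import *
s=snapshot("top");s2=snapshot("scene")
np.savez("pics/top2.npz",**s);np.savez("pics/s2.npz",**s2)
a=cv2.resize(s["img"][120:270,300:460,::-1],(400,375),interpolation=cv2.INTER_CUBIC)
b=cv2.resize(s2["img"][170:320,370:530,::-1],(400,375),interpolation=cv2.INTER_CUBIC)
cv2.imwrite("pics/k3.png",np.hstack([a,b]))
E
python3 go.py .43 -.17 .30 12.5 .431 -.264 .25 12.5
```

```text
now 17.85 [0.4611 0.211  0.2918] [179.8  -0.3   6.2] w 0.0563 ff 0.0 F [0.3 0.8 0.7]
to [np.float64(0.43), np.float64(-0.17), np.float64(0.3), np.float64(12.5)] 1 of 2 [-0.0359, 0.1878, -0.0037, 0.0016, -0.0024, -0.0553]
to [np.float64(0.43), np.float64(-0.17), np.float64(0.3), np.float64(12.5)] 2 of 2 [-0.0462, 0.1855, -0.0039, 0.0016, -0.0024, -0.0553]
to [np.float64(0.431), np.float64(-0.264), np.float64(0.25), np.float64(12.5)] 1 of 1 [-0.0194, 0.092, 0.05, 0.0, 0.0, 0.0]
```

View pics/k3.png

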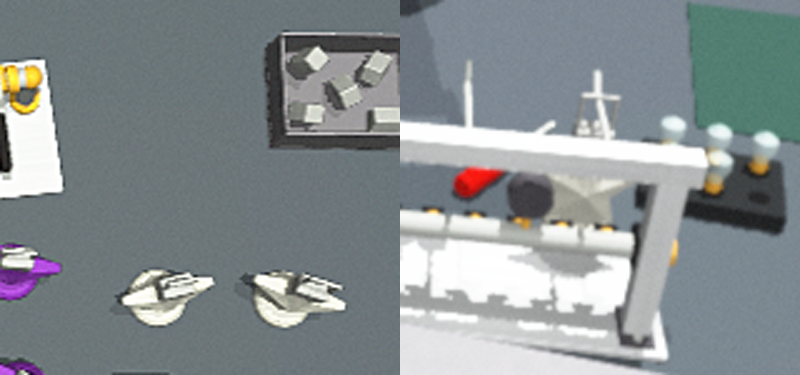

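Shell A hangs on hook 4, with its loop at right panel (598,100). B and C still stand at left panel (165,290) and (295,290). I re-measure both in case of a knock.

```bash
cat > shells.py <<'E'
from h import *
import sys
def shells(s):
    W=cloud(s); img=s["img"].astype(int)
    m=(W[...,2]>.105)&(W[...,2]<.119)&(W[...,0]>.3)&(W[...,0]<.75)&(W[...,1]<-.1)
    n,l,st,c=cv2.connectedComponentsWithStats(m.astype(np.uint8))
    for i in range(1,n):
        if st[i,4]<40: continue
        q=W[l==i][:,:2].astype(np.float32); r=cv2.minAreaRect(q)
        u,v=c[i].astype(int); b=img[v-14:v+15,u-20:u+21]; pur=((b[...,2]-b[...,1])>60).sum()
        print("cap px",c[i].round(0),"n",st[i,4],"xy",np.round(r[0],4),"size",np.round(r[1],3),"ang",round(r[2],1),"purple px",pur)
if __name__=="__main__": shells(dict(np.load(sys.argv[1])))
E
python3 shells.py pics/top2.npz
```

```text
cap px [520. 226.] n 346 xy [ 0.4251 -0.7046] size [0.248 0.135] ang 0.2 purple px 0
cap px [425. 235.] n 101 xy [ 0.4297 -0.4059] size [0.034 0.023] ang 73.4 purple px 0
cap px [371. 236.] n 59 xy [ 0.4258 -0.2652] size [0.011 0.033] ang 13.6 purple px 0
cap px [311. 277.] n 45 xy [ 0.3232 -0.1098] size [0.026 0.011] ang 55.3 purple px 365
```

>>> carry_out(
  commands=[
    [-0.007, 0.0376, 0, 0, 0, -0.011],
    [-0.014, 0.075, 0, 0, 0, -0.022],
    [-0.021, 0.113, 0, 0, 0, -0.033],
    [-0.029, 0.15, 0, 0, 0, -0.044],
    [-0.036, 0.188, 0, 0, 0, -0.055],
  ],
  jaw=0.7,
)

```text
time: 18.35
tool_pos: [0.4461, 0.0234, 0.2912]
ee_rot: [3.14, -0.004, 0.17]
wrist_force: [1.6, -0.0, -1.3]
width: 0.0663
finger_force: 0.0
```

>>> carry_out(
  commands=[
    [-0.009, 0.037, 0, 0, 0, -0.011],
    [-0.018, 0.074, 0, 0, 0, -0.022],
    [-0.028, 0.111, 0, 0, 0, -0.033],
    [-0.037, 0.148, 0, 0, 0, -0.044],
    [-0.046, 0.1855, 0, 0, 0, -0.055],
  ],
)

```text
time: 18.85
tool_pos: [0.4322, -0.1675, 0.2915]
ee_rot: [3.139, -0.004, 0.225]
wrist_force: [-0.1, -0.0, 0.2]
width: 0.0659
finger_force: 0.0
```

>>> carry_out(
  commands=[
    [-0.006, 0.031, 0.016, 0, 0, 0],
    [-0.013, 0.061, 0.033, 0, 0, 0],
    [-0.0194, 0.092, 0.05, 0, 0, 0],
    [-0.0194, 0.092, 0.05, 0, 0, 0],
    [-0.0194, 0.092, 0.05, 0, 0, 0],
  ],
)

```text
time: 19.35
tool_pos: [0.4338, -0.2604, 0.2406]
ee_rot: [3.141, -0.002, 0.223]
wrist_force: [-0.3, -1.1, -0.1]
width: 0.0659
finger_force: 0.0
```

>>> carry_out(
  commands=[
    [0, 0, 0, 0, 0, 0],
    [0, 0, 0, 0, 0, 0],
    [0, 0, 0, 0, 0, 0],
    [0, 0, 0, 0, 0, 0],
    [0, 0, 0, 0, 0, 0],
  ],
)

```text
time: 19.85
tool_pos: [0.4336, -0.2605, 0.2411]
ee_rot: [3.139, -0.002, 0.224]
wrist_force: [0.7, 0.4, -0.2]
width: 0.0658
finger_force: 0.0
```

```bash
python3 - <<'E'
from h import *
# scene check of B: project expected cap top/loop centre and compare depth
s=snapshot("scene"); W=cloud(s); m=(W[...,2]>.105)&(W[...,2]<.119)&(abs(W[...,0]-.43)<.06)&(abs(W[...,1]+.264)<.06)
print(m.sum(),W[m].mean(0))
E
python3 go.py .431 -.264 .19 12.5 .431 -.264 .104 12.5
```

```text
65 [ 0.43713969 -0.26406146  0.11044746]
now 19.9 [ 0.4335 -0.2606  0.2409] [ 1.799e+02 -1.000e-01  1.280e+01] w 0.066 ff 0.0 F [ 0.5 -0.4 -1. ]
to [np.float64(0.431), np.float64(-0.264), np.float64(0.19), np.float64(12.5)] 1 of 1 [-0.0033, 0.0027, 0.0509, 0.0023, -0.0022, 0.0056]
to [np.float64(0.431), np.float64(-0.264), np.float64(0.104), np.float64(12.5)] 1 of 1 [0.0, -0.0, 0.086, 0.0, 0.0, 0.0]
```

>>> carry_out(
  commands=[
    [-0.002, 0.002, 0.02, 0, 0, 0],
    [-0.003, 0.0027, 0.05, 0.002, -0.002, 0],
    [-0.003, 0.0027, 0.05, 0.002, -0.002, 0],
    [-0.003, 0.0027, 0.05, 0.002, -0.002, 0],
    [-0.003, 0.0027, 0.05, 0.002, -0.002, 0],
  ],
)

```text
time: 20.4
tool_pos: [0.4319, -0.2646, 0.1924]
ee_rot: [3.14, -0.002, 0.223]
wrist_force: [0.1, 0.2, 1.0]
width: 0.0663
finger_force: 0.0
```

>>> carry_out(
  commands=[
    [0, 0, 0.025, 0, 0, 0],
    [0, 0, 0.05, 0, 0, 0],
    [0, 0, 0.075, 0, 0, 0],
    [0, 0, 0.087, 0, 0, 0],
    [0, 0, 0.087, 0, 0, 0],
  ],
)

```text
time: 20.9
tool_pos: [0.4308, -0.2638, 0.103]
ee_rot: [-3.14, 0.001, 0.223]
wrist_force: [0.4, 0.2, 0.3]
width: 0.0661
finger_force: 0.0
```

>>> carry_out(
  commands=[
    [0, 0, 0, 0, 0, 0],
    [0, 0, 0, 0, 0, 0],
    [0, 0, 0, 0, 0, 0],
    [0, 0, 0, 0, 0, 0],
    [0, 0, 0, 0, 0, 0],
  ],
  jaw=0,
)

```text
time: 21.4
tool_pos: [0.4316, -0.2645, 0.1044]
ee_rot: [3.14, -0.001, 0.223]
wrist_force: [0.1, -0.4, 1.9]
width: 0.0335
finger_force: 30.0
```

>>> carry_out(
  commands=[
    [0, 0, 0, 0, 0, 0],
    [0, 0, 0, 0, 0, 0],
    [0, 0, -0.003, 0, 0, 0],
    [0, 0, -0.006, 0, 0, 0],
    [0, 0, -0.01, 0, 0, 0],
  ],
)

```text
time: 21.9
tool_pos: [0.4308, -0.2639, 0.1132]
ee_rot: [-3.14, 0.001, 0.223]
wrist_force: [-0.2, 0.5, 0.2]
width: 0.0337
finger_force: 30.0
```

>>> carry_out(
  commands=[
    [0, 0, -0.03, 0, 0, 0],
    [0, 0, -0.07, 0, 0, 0],
    [0, 0, -0.11, 0, 0, 0],
    [0, 0, -0.15, 0, 0, 0],
    [0, 0, -0.187, 0, 0, 0],
  ],
)

```text
time: 22.4
tool_pos: [0.4311, -0.264, 0.3028]
ee_rot: [3.141, -0.0, 0.223]
wrist_force: [1.1, 0.5, -0.8]
width: 0.0334
finger_force: 30.0
```

```bash
python3 go.py .4513 .2581 .30 6.5
```

```text
now 22.4 [ 0.4311 -0.264   0.3028] [180.   -0.   12.8] w 0.0334 ff 30.0 F [ 1.1  0.5 -0.8]
to [np.float64(0.4513), np.float64(0.2581), np.float64(0.3), np.float64(6.5)] 1 of 3 [0.0451, -0.1682, 0.0008, 0.0002, -0.0002, 0.0367]
to [np.float64(0.4513), np.float64(0.2581), np.float64(0.3), np.float64(6.5)] 2 of 3 [0.0389, -0.1698, 0.0009, 0.0002, -0.0002, 0.0367]
to [np.float64(0.4513), np.float64(0.2581), np.float64(0.3), np.float64(6.5)] 3 of 3 [0.0327, -0.1711, 0.0009, 0.0002, -0.0002, 0.0367]
```

>>> carry_out(
  commands=[
    [0.009, -0.034, 0, 0, 0, 0.007],
    [0.018, -0.067, 0, 0, 0, 0.015],
    [0.027, -0.101, 0, 0, 0, 0.022],
    [0.036, -0.135, 0, 0, 0, 0.03],
    [0.045, -0.168, 0, 0, 0, 0.037],
  ],
)

```text
time: 22.9
tool_pos: [0.4376, -0.089, 0.3008]
ee_rot: [-3.141, 0.0, 0.186]
wrist_force: [0.2, 0.6, -0.8]
width: 0.0336
finger_force: 30.0
```

>>> carry_out(
  commands=[
    [0.008, -0.034, 0, 0, 0, 0.007],
    [0.016, -0.068, 0, 0, 0, 0.015],
    [0.023, -0.102, 0, 0, 0, 0.022],
    [0.031, -0.136, 0, 0, 0, 0.03],
    [0.039, -0.17, 0, 0, 0, 0.037],
  ],
)

```text
time: 23.4
tool_pos: [0.4444, 0.0853, 0.3008]
ee_rot: [3.142, -0.0, 0.149]
wrist_force: [0.7, 0.4, -1.3]
width: 0.034
finger_force: 30.0
```

>>> carry_out(
  commands=[
    [0.008, -0.04, 0, 0, 0, 0.009],
    [0.016, -0.085, 0, 0, 0, 0.018],
    [0.024, -0.13, 0, 0, 0, 0.028],
    [0.033, -0.171, 0, 0, 0, 0.037],
    [0.033, -0.171, 0, 0, 0, 0.037],
  ],
)

```text
time: 23.9
tool_pos: [0.4511, 0.2622, 0.2996]
ee_rot: [-3.14, 0.002, 0.119]
wrist_force: [0.1, -0.3, -1.4]
width: 0.0339
finger_force: 30.0
```

>>> carry_out(
  commands=[
    [0, 0, 0.02, 0, 0, 0],
    [0, 0, 0.05, 0, 0, 0],
    [0, 0, 0.09, 0, 0, 0],
    [0, 0, 0.12, 0, 0, 0],
    [0, 0, 0.133, 0, 0, 0],
  ],
)

```text
time: 24.4
tool_pos: [0.4501, 0.2562, 0.1639]
ee_rot: [3.139, 0.006, 0.112]
wrist_force: [0.1, 0.3, -1.2]
width: 0.0338
finger_force: 30.0
```

>>> carry_out(
  commands=[
    [0, 0, 0, 0, 0, 0],
    [0, 0, 0, 0, 0, 0],
    [0, 0, 0, 0, 0, 0],
    [0, 0, 0, 0, 0, 0],
    [0, 0, 0, 0, 0, 0],
  ],
)

```text
time: 24.9
tool_pos: [0.4525, 0.2582, 0.169]
ee_rot: [-3.141, -0.002, 0.112]
wrist_force: [0.9, 0.1, -1.1]
width: 0.0342
finger_force: 30.0
```

```bash
python3 go.py .4811 .2615 .1675 6.5
```

```text
now 24.9 [0.4525 0.2582 0.169 ] [-1.8e+02 -1.0e-01  6.4e+00] w 0.0342 ff 30.0 F [ 0.9  0.1 -1.1]
to [np.float64(0.4811), np.float64(0.2615), np.float64(0.1675), np.float64(6.5)] 1 of 1 [0.0288, -0.0001, 0.0016, -0.0007, -0.0023, -0.001]
```

>>> carry_out(
  commands=[
    [0.008, 0, 0.0015, 0, 0, 0],
    [0.016, 0, 0.0015, 0, 0, 0],
    [0.024, 0, 0.0015, 0, 0, 0],
    [0.029, 0, 0.0015, 0, 0, 0],
    [0.029, 0, 0.0015, 0, 0, 0],
  ],
)

```text
time: 25.4
tool_pos: [0.4815, 0.2611, 0.1658]
ee_rot: [3.141, 0.001, 0.112]
wrist_force: [-0.8, -0.4, -0.9]
width: 0.0337
finger_force: 30.0
```

>>> carry_out(
  commands=[
    [0.012, 0, 0, 0, 0, 0],
    [0.024, 0, 0, 0, 0, 0],
    [0.036, 0, 0, 0, 0, 0],
    [0.048, 0, 0, 0, 0, 0],
    [0.0545, 0, 0, 0, 0, 0],
  ],
)

```text
time: 25.9
tool_pos: [0.5363, 0.2672, 0.1659]
ee_rot: [3.141, 0.0, 0.112]
wrist_force: [0.3, 0.9, -2.2]
width: 0.0338
finger_force: 30.0
```

```bash
python3 - <<'E'
from h import *
s2=snapshot("scene")
cv2.imwrite("pics/k4.png",cv2.resize(s2["img"][150:290,340:480,::-1],(560,560),interpolation=cv2.INTER_CUBIC))
E
python3 go.py .5358 .2678 .1675 6.5
```

```text
now 25.95 [0.5367 0.2672 0.1657] [180.   -0.    6.4] w 0.0338 ff 30.0 F [ 1.   0.5 -1. ]
to [np.float64(0.5358), np.float64(0.2678), np.float64(0.1675), np.float64(6.5)] 1 of 1 [-0.0008, -0.0007, -0.0018, 0.0001, -0.0003, -0.0018]
```

View pics/k4.png

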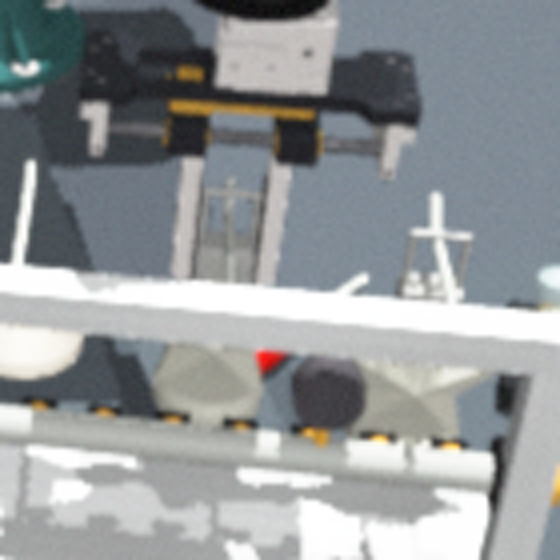

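The hook rod runs through B's loop at (230,220), and A hangs at (440,240). Lowering B and releasing it.

>>> carry_out(
  commands=[
    [0, 0, 0.004, 0, 0, 0],
    [0, 0, 0.008, 0, 0, 0],
    [0, 0, 0.012, 0, 0, 0],
    [0, 0, 0.014, 0, 0, 0],
    [0, 0, 0.014, 0, 0, 0],
  ],
)

```text
time: 26.45
tool_pos: [0.5343, 0.2672, 0.1516]
ee_rot: [3.141, 0.001, 0.113]
wrist_force: [-0.7, 0.1, -1.5]
width: 0.0339
finger_force: 30.0
```

>>> carry_out(
  commands=[
    [0, 0, 0.001, 0, 0, 0],
    [0, 0, 0.002, 0, 0, 0],
    [0, 0, 0.003, 0, 0, 0],
    [0, 0, 0.003, 0, 0, 0],
    [0, 0, 0.003, 0, 0, 0],
  ],
)

```text
time: 26.95
tool_pos: [0.5349, 0.2673, 0.1493]
ee_rot: [-3.141, -0.0, 0.112]
wrist_force: [0.1, 0.0, -0.7]
width: 0.0339
finger_force: 30.0
```

>>> carry_out(
  commands=[
    [0, 0, 0.001, 0, 0, 0],
    [0, 0, 0.002, 0, 0, 0],
    [0, 0, 0.002, 0, 0, 0],
    [0, 0, 0.002, 0, 0, 0],
    [0, 0, 0.002, 0, 0, 0],
  ],
)

```text
time: 27.45
tool_pos: [0.5352, 0.2674, 0.1487]
ee_rot: [-3.141, -0.002, 0.112]
wrist_force: [-2.3, -0.5, 4.6]
width: 0.034
finger_force: 30.0
```

>>> carry_out(
  commands=[
    [0, 0, -0.001, 0, 0, 0],
    [0, 0, -0.001, 0, 0, 0],
    [0, 0, -0.001, 0, 0, 0],
    [0, 0, -0.001, 0, 0, 0],
    [0, 0, -0.001, 0, 0, 0],
  ],
  jaw=0.6,
)

```text
time: 27.95
tool_pos: [0.5348, 0.2672, 0.1478]
ee_rot: [3.141, 0.001, 0.112]
wrist_force: [-0.9, 0.2, 0.5]
width: 0.0565
finger_force: 0.0
```

>>> carry_out(
  commands=[
    [0, 0, -0.01, 0, 0, 0],
    [0, 0, -0.03, 0, 0, 0],
    [0, 0, -0.06, 0, 0, 0],
    [0, 0, -0.1, 0, 0, 0],
    [0, 0, -0.14, 0, 0, 0],
  ],
)

```text
time: 28.45
tool_pos: [0.5346, 0.2671, 0.29]
ee_rot: [3.142, 0.0, 0.112]
wrist_force: [1.0, 0.8, 0.9]
width: 0.0567
finger_force: 0.0
```

>>> carry_out(
  commands=[
    [-0.03, 0.01, 0, 0, 0, 0],
    [-0.06, 0.03, 0, 0, 0, 0],
    [-0.08, 0.07, 0, 0, 0, 0],
    [-0.08, 0.12, 0, 0, 0, 0],
    [-0.08, 0.16, 0, 0, 0, 0],
  ],
)

```text
time: 28.95
tool_pos: [0.4727, 0.0977, 0.2897]
ee_rot: [3.141, -0.003, 0.113]
wrist_force: [0.1, 0.3, -0.2]
width: 0.0562
finger_force: 0.0
```

```bash
python3 - <<'E'
from h import *
s=snapshot("top");np.savez("pics/top3.npz",**s)
E
python3 shells.py pics/top3.npz; python3 go.py .44 -.2 .30 -18 .43 -.4055 .25 -18
```

```text
cap px [520. 225.] n 344 xy [ 0.4513 -0.6558] size [0.119 0.281] ang 61.8 purple px 0
cap px [424. 235.] n 100 xy [ 0.4297 -0.4059] size [0.033 0.022] ang 73.1 purple px 0
cap px [312. 277.] n 46 xy [ 0.3231 -0.1097] size [0.026 0.011] ang 54.4 purple px 364
now 29.0 [0.4737 0.0923 0.2896] [ 1.797e+02 -1.000e-01  6.100e+00] w 0.0564 ff 0.0 F [ 0.3 -1.9 -0.1]
to [np.float64(0.44), np.float64(-0.2), np.float64(0.3), np.float64(-18.0)] 1 of 2 [-0.0322, 0.1436, -0.0045, 0.0026, -0.0016, 0.2101]
to [np.float64(0.44), np.float64(-0.2), np.float64(0.3), np.float64(-18.0)] 2 of 2 [-0.0016, 0.1471, -0.0048, 0.0026, -0.0016, 0.2101]
to [np.float64(0.43), np.float64(-0.4055), np.float64(0.25), np.float64(-18.0)] 1 of 1 [0.054, 0.1985, 0.05, 0.0, 0.0, 0.0]
```

>>> carry_out(
  commands=[
    [-0.006, 0.029, 0, 0, 0, 0.042],
    [-0.013, 0.057, 0, 0, 0, 0.084],
    [-0.02, 0.086, 0, 0, 0, 0.126],
    [-0.026, 0.115, 0, 0, 0, 0.168],
    [-0.032, 0.144, 0, 0, 0, 0.21],
  ],
  jaw=0.7,
)

```text
time: 29.5
tool_pos: [0.4575, -0.0483, 0.2892]
ee_rot: [3.141, -0.001, -0.099]
wrist_force: [0.0, -0.4, -0.4]
width: 0.066
finger_force: 0.0
```

>>> carry_out(
  commands=[
    [0, 0.03, 0, 0, 0, 0.042],
    [0, 0.06, 0, 0, 0, 0.084],
    [0, 0.09, 0, 0, 0, 0.126],
    [-0.001, 0.12, 0, 0, 0, 0.168],
    [-0.0016, 0.147, 0, 0, 0, 0.21],
  ],
)

```text
time: 30.0
tool_pos: [0.4416, -0.1948, 0.2891]
ee_rot: [3.141, -0.001, -0.31]
wrist_force: [1.1, 0.1, -0.3]
width: 0.0656
finger_force: 0.0
```

>>> carry_out(
  commands=[
    [0.011, 0.04, 0.01, 0, 0, 0],
    [0.022, 0.08, 0.02, 0, 0, 0],
    [0.033, 0.12, 0.03, 0, 0, 0],
    [0.044, 0.16, 0.04, 0, 0, 0],
    [0.054, 0.1985, 0.05, 0, 0, 0],
  ],
)

```text
time: 30.5
tool_pos: [0.4331, -0.4008, 0.2386]
ee_rot: [3.141, -0.001, -0.308]
wrist_force: [0.0, 0.3, -0.6]
width: 0.0655
finger_force: 0.0
```

>>> carry_out(
  commands=[
    [0, 0, 0, 0, 0, 0],
    [0, 0, 0, 0, 0, 0],
    [0, 0, 0, 0, 0, 0],
    [0, 0, 0, 0, 0, 0],
    [0, 0, 0, 0, 0, 0],
  ],
)

```text
time: 31.0
tool_pos: [0.4337, -0.3981, 0.2394]
ee_rot: [3.141, -0.001, -0.306]
wrist_force: [-0.1, -0.5, 0.4]
width: 0.0654
finger_force: 0.0
```

```bash
python3 - <<'E'
from h import *
s=snapshot("scene"); W=cloud(s); m=(W[...,2]>.105)&(W[...,2]<.119)&(abs(W[...,0]-.43)<.06)&(abs(W[...,1]+.405)<.06)
print(m.sum(),W[m].mean(0))
E
python3 go.py .43 -.4055 .19 -17.5
```

```text
58 [ 0.43512798 -0.40501763  0.11016209]
now 31.05 [ 0.4336 -0.3982  0.2391] [ 1.80e+02 -1.00e-01 -1.75e+01] w 0.0657 ff 0.0 F [-0.3 -0.1  0.3]
to [np.float64(0.43), np.float64(-0.4055), np.float64(0.19), np.float64(-17.5)] 1 of 1 [-0.0013, 0.008, 0.0491, 0.0007, -0.0012, -0.0008]
```

>>> carry_out(
  commands=[
    [-0.0005, 0.004, 0.01, 0, 0, 0],
    [-0.001, 0.008, 0.03, 0, 0, 0],
    [-0.0013, 0.008, 0.049, 0, 0, 0],
    [-0.0013, 0.008, 0.049, 0, 0, 0],
    [-0.0013, 0.008, 0.049, 0, 0, 0],
  ],
)

```text
time: 31.55
tool_pos: [0.4292, -0.406, 0.1886]
ee_rot: [-3.141, 0.001, -0.308]
wrist_force: [0.5, 0.7, -0.5]
width: 0.0657
finger_force: 0.0
```

>>> carry_out(
  commands=[
    [0, 0, 0.025, 0, 0, 0],
    [0, 0, 0.05, 0, 0, 0],
    [0, 0, 0.075, 0, 0, 0],
    [0, 0, 0.087, 0, 0, 0],
    [0, 0, 0.087, 0, 0, 0],
  ],
)

```text
time: 32.05
tool_pos: [0.429, -0.4057, 0.101]
ee_rot: [-3.14, 0.002, -0.308]
wrist_force: [-0.0, -0.5, -0.4]
width: 0.0657
finger_force: 0.0
```

>>> carry_out(
  commands=[
    [0, 0, 0, 0, 0, 0],
    [0, 0, 0, 0, 0, 0],
    [0, 0, 0, 0, 0, 0],
    [0, 0, 0, 0, 0, 0],
    [0, 0, 0, 0, 0, 0],
  ],
  jaw=0,
)

```text
time: 32.55
tool_pos: [0.4298, -0.4066, 0.1031]
ee_rot: [3.141, -0.001, -0.308]
wrist_force: [-0.3, 0.4, 1.1]
width: 0.0338
finger_force: 29.9
```

>>> carry_out(
  commands=[
    [0, 0, 0, 0, 0, 0],
    [0, 0, 0, 0, 0, 0],
    [0, 0, -0.003, 0, 0, 0],
    [0, 0, -0.006, 0, 0, 0],
    [0, 0, -0.01, 0, 0, 0],
  ],
)

```text
time: 33.05
tool_pos: [0.4291, -0.4059, 0.1117]
ee_rot: [-3.141, 0.001, -0.308]
wrist_force: [0.4, -0.3, -1.0]
width: 0.0337
finger_force: 29.9
```

>>> carry_out(
  commands=[
    [0, 0, -0.03, 0, 0, 0],
    [0, 0, -0.07, 0, 0, 0],
    [0, 0, -0.11, 0, 0, 0],
    [0, 0, -0.15, 0, 0, 0],
    [0, 0, -0.187, 0, 0, 0],
  ],
)

```text
time: 33.55
tool_pos: [0.4293, -0.4061, 0.3013]
ee_rot: [3.141, -0.001, -0.308]
wrist_force: [0.3, -0.3, -1.0]
width: 0.0342
finger_force: 29.9
```

```bash
python3 go.py .4644 .1439 .30 6.5
```

```text
now 33.55 [ 0.4293 -0.4061  0.3013] [180.   -0.  -17.6] w 0.0342 ff 29.9 F [ 0.3 -0.3 -1. ]
to [np.float64(0.4644), np.float64(0.1439), np.float64(0.3), np.float64(6.5)] 1 of 3 [-0.0444, -0.1783, 0.0003, 0.0002, -0.0002, -0.1403]
to [np.float64(0.4644), np.float64(0.1439), np.float64(0.3), np.float64(6.5)] 2 of 3 [-0.019, -0.1827, 0.0004, 0.0002, -0.0002, -0.1403]
to [np.float64(0.4644), np.float64(0.1439), np.float64(0.3), np.float64(6.5)] 3 of 3 [0.0068, -0.1836, 0.0004, 0.0002, -0.0002, -0.1403]
```

>>> carry_out(
  commands=[
    [-0.009, -0.036, 0, 0, 0, -0.028],
    [-0.018, -0.071, 0, 0, 0, -0.056],
    [-0.027, -0.107, 0, 0, 0, -0.084],
    [-0.036, -0.143, 0, 0, 0, -0.112],
    [-0.0444, -0.178, 0, 0, 0, -0.14],
  ],
)

```text
time: 34.05
tool_pos: [0.4408, -0.2216, 0.2993]
ee_rot: [-3.141, 0.0, -0.167]
wrist_force: [0.3, 0.9, -0.5]
width: 0.0337
finger_force: 29.9
```

>>> carry_out(
  commands=[
    [-0.004, -0.036, 0, 0, 0, -0.028],
    [-0.008, -0.073, 0, 0, 0, -0.056],
    [-0.011, -0.11, 0, 0, 0, -0.084],
    [-0.015, -0.146, 0, 0, 0, -0.112],
    [-0.019, -0.183, 0, 0, 0, -0.14],
  ],
)

```text
time: 34.55
tool_pos: [0.4525, -0.0381, 0.2993]
ee_rot: [3.142, -0.0, -0.027]
wrist_force: [0.3, -0.2, -0.9]
width: 0.0337
finger_force: 29.9
```

>>> carry_out(
  commands=[
    [0.001, -0.045, 0, 0, 0, -0.035],
    [0.003, -0.09, 0, 0, 0, -0.07],
    [0.005, -0.135, 0, 0, 0, -0.105],
    [0.007, -0.17, 0, 0, 0, -0.14],
    [0.007, -0.1836, 0, 0, 0, -0.14],
  ],
)

```text
time: 35.05
tool_pos: [0.4645, 0.1465, 0.299]
ee_rot: [-3.141, 0.001, 0.116]
wrist_force: [-0.4, -0.7, 0.3]
width: 0.0338
finger_force: 29.9
```

>>> carry_out(
  commands=[
    [0, 0, 0.02, 0, 0, 0],
    [0, 0, 0.05, 0, 0, 0],
    [0, 0, 0.09, 0, 0, 0],
    [0, 0, 0.12, 0, 0, 0],
    [0, 0, 0.134, 0, 0, 0],
  ],
)

```text
time: 35.55
tool_pos: [0.463, 0.1426, 0.1618]
ee_rot: [3.141, 0.006, 0.111]
wrist_force: [-0.9, -0.1, -1.5]
width: 0.0339
finger_force: 29.9
```

>>> carry_out(
  commands=[
    [0, 0, 0, 0, 0, 0],
    [0, 0, 0, 0, 0, 0],
    [0, 0, 0, 0, 0, 0],
    [0, 0, 0, 0, 0, 0],
    [0, 0, 0, 0, 0, 0],
  ],
)

```text
time: 36.05
tool_pos: [0.4656, 0.1438, 0.1665]
ee_rot: [-3.141, -0.002, 0.112]
wrist_force: [-0.1, -0.2, -0.4]
width: 0.0338
finger_force: 29.9
```

```bash
python3 go.py .4942 .1473 .1655 6.5 .5488 .1535 .1655 6.5
```

```text
now 36.05 [0.4656 0.1438 0.1665] [-1.8e+02 -1.0e-01  6.4e+00] w 0.0338 ff 29.9 F [-0.1 -0.2 -0.4]
to [np.float64(0.4942), np.float64(0.1473), np.float64(0.1655), np.float64(6.5)] 1 of 1 [0.0288, -0.0002, 0.0011, -0.0001, -0.0024, -0.0011]
to [np.float64(0.5488), np.float64(0.1535), np.float64(0.1655), np.float64(6.5)] 1 of 1 [0.055, 0.0, 0.0, 0.0, 0.0, 0.0]
```

>>> carry_out(
  commands=[
    [0.008, 0, 0.0005, 0, 0, 0],
    [0.016, 0, 0.0005, 0, 0, 0],
    [0.024, 0, 0.0005, 0, 0, 0],
    [0.029, 0, 0.0005, 0, 0, 0],
    [0.029, 0, 0.0005, 0, 0, 0],
  ],
)

```text
time: 36.55
tool_pos: [0.4944, 0.147, 0.1644]
ee_rot: [3.142, 0.001, 0.112]
wrist_force: [0.5, -0.5, 0.3]
width: 0.0337
finger_force: 29.9
```

>>> carry_out(
  commands=[
    [0.012, 0, 0, 0, 0, 0],
    [0.024, 0, 0, 0, 0, 0],
    [0.036, 0, 0, 0, 0, 0],
    [0.048, 0, 0, 0, 0, 0],
    [0.0545, 0, 0, 0, 0, 0],
  ],
)

```text
time: 37.05
tool_pos: [0.5492, 0.1532, 0.1644]
ee_rot: [3.142, 0.0, 0.112]
wrist_force: [-0.7, 0.1, 0.4]
width: 0.0338
finger_force: 29.9
```

```bash
python3 - <<'E'
from h import *
s2=snapshot("scene")
cv2.imwrite("pics/k5.png",cv2.resize(s2["img"][140:290,280:480,::-1],(800,600),interpolation=cv2.INTER_CUBIC))
E
python3 go.py .5488 .1535 .1655 6.5
```

```text
now 37.1 [0.5496 0.1532 0.1643] [180.   -0.    6.4] w 0.0337 ff 29.9 F [ 1.7  1.1 -0.2]
to [np.float64(0.5488), np.float64(0.1535), np.float64(0.1655), np.float64(6.5)] 1 of 1 [-0.0008, -0.0004, -0.0012, 0.0, -0.0003, -0.0014]
```

View pics/k5.png

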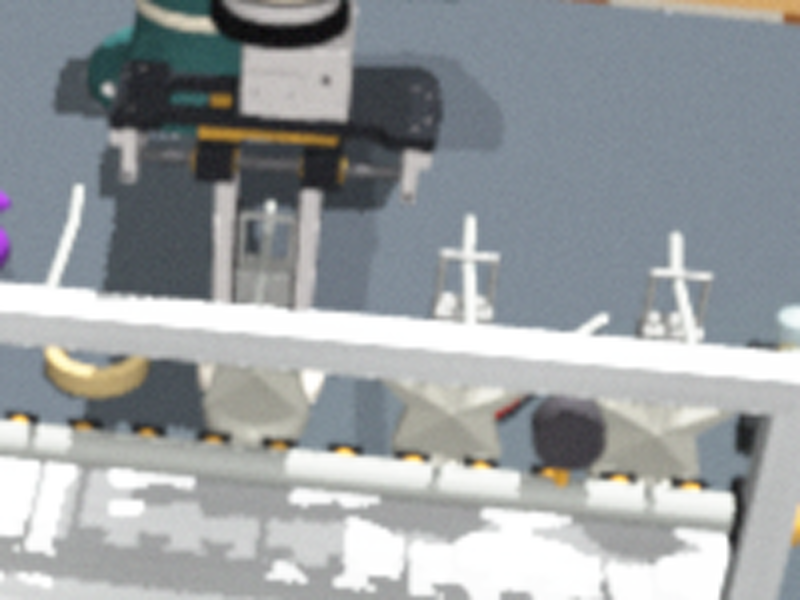

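Two shells hang at (465,270) and (680,285), and the hook passes through C's loop at (268,240). Lowering C.

>>> carry_out(
  commands=[
    [0, 0, 0.004, 0, 0, 0],
    [0, 0, 0.008, 0, 0, 0],
    [0, 0, 0.012, 0, 0, 0],
    [0, 0, 0.014, 0, 0, 0],
    [0, 0, 0.014, 0, 0, 0],
  ],
)

```text
time: 37.6
tool_pos: [0.5473, 0.1531, 0.1501]
ee_rot: [3.142, 0.001, 0.112]
wrist_force: [-0.6, 0.4, -1.3]
width: 0.0338
finger_force: 29.9
```

>>> carry_out(
  commands=[
    [0, 0, 0.001, 0, 0, 0],
    [0, 0, 0.002, 0, 0, 0],
    [0, 0, 0.003, 0, 0, 0],
    [0, 0, 0.004, 0, 0, 0],
    [0, 0, 0.004, 0, 0, 0],
  ],
)

```text
time: 38.1
tool_pos: [0.5481, 0.1532, 0.1475]
ee_rot: [-3.142, -0.001, 0.112]
wrist_force: [-1.1, 0.4, 2.9]
width: 0.0337
finger_force: 29.9
```

>>> carry_out(
  commands=[
    [0, 0, -0.001, 0, 0, 0],
    [0, 0, -0.001, 0, 0, 0],
    [0, 0, -0.001, 0, 0, 0],
    [0, 0, -0.001, 0, 0, 0],
    [0, 0, -0.001, 0, 0, 0],
  ],
  jaw=0.6,
)

```text
time: 38.6
tool_pos: [0.5478, 0.1531, 0.1475]
ee_rot: [3.142, 0.0, 0.112]
wrist_force: [-0.8, -0.2, 0.8]
width: 0.0564
finger_force: 0.0
```

>>> carry_out(
  commands=[
    [0, 0, -0.01, 0, 0, 0],
    [0, 0, -0.03, 0, 0, 0],
    [0, 0, -0.06, 0, 0, 0],
    [0, 0, -0.1, 0, 0, 0],
    [0, 0, -0.14, 0, 0, 0],
  ],
)

```text
time: 39.1
tool_pos: [0.5475, 0.1531, 0.2895]
ee_rot: [-3.142, 0.0, 0.112]
wrist_force: [0.7, 0.5, -0.2]
width: 0.0563
finger_force: 0.0
```

>>> carry_out(
  commands=[
    [0, 0.03, 0, 0, 0, 0],
    [0, 0.07, 0, 0, 0, 0],
    [0, 0.11, 0, 0, 0, 0],
    [0, 0.14, 0, 0, 0, 0],
    [0, 0.16, 0, 0, 0, 0],
  ],
)

```text
time: 39.6
tool_pos: [0.5659, -0.0081, 0.2886]
ee_rot: [3.141, -0.001, 0.11]
wrist_force: [0.3, -0.5, 0.1]
width: 0.0564
finger_force: 0.0
```

```bash
python3 - <<'E'
from h import *
s=snapshot("top");np.savez("pics/top4.npz",**s)
cv2.imwrite("pics/t4.png",cv2.resize(s["img"][110:310,80:480,::-1],(800,400),interpolation=cv2.INTER_CUBIC))
E
python3 shells.py pics/top4.npz; python3 go.py .573 -.085 .25 6.5
```

```text
cap px [521. 225.] n 334 xy [ 0.4528 -0.6555] size [0.119 0.283] ang 61.6 purple px 0
cap px [311. 277.] n 47 xy [ 0.3231 -0.1097] size [0.026 0.011] ang 56.5 purple px 358
now 39.65 [ 0.5662 -0.0105  0.2884] [179.8  -0.    6.2] w 0.0563 ff 0.0 F [ 0.1 -1.4  0.6]
to [np.float64(0.573), np.float64(-0.085), np.float64(0.25), np.float64(6.5)] 1 of 1 [-0.0013, 0.0747, 0.0386, 0.003, -0.0005, -0.0059]
```

View pics/t4.png

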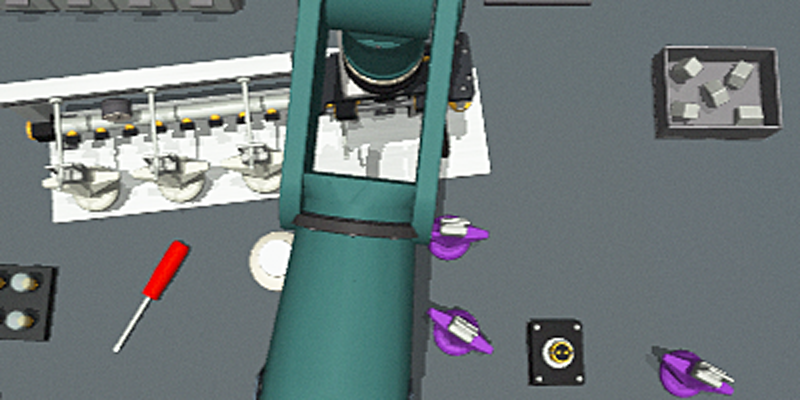

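All three shells hang, at (90,185), (180,175) and (262,168). No white shell is left on the counter, only the purple ones. Back to the valve.

>>> carry_out(
  commands=[
    [0, 0.03, 0.01, 0, 0, 0],
    [-0.001, 0.06, 0.025, 0, 0, 0],
    [-0.001, 0.075, 0.0386, 0, 0, 0],
    [-0.001, 0.075, 0.0386, 0, 0, 0],
    [-0.001, 0.075, 0.0386, 0, 0, 0],
  ],
)

```text
time: 40.15
tool_pos: [0.5731, -0.0796, 0.249]
ee_rot: [-3.14, 0.001, 0.113]
wrist_force: [-0.1, -0.1, 1.1]
width: 0.0566
finger_force: 0.0
```

>>> carry_out(
  commands=[
    [0, 0, 0.02, 0, 0, 0],
    [0, 0, 0.04, 0, 0, 0],
    [0, 0, 0.06, 0, 0, 0],
    [0, 0, 0.06, 0, 0, 0],
    [0, 0, 0.06, 0, 0, 0],
  ],
)

```text
time: 40.65
tool_pos: [0.5736, -0.0793, 0.1902]
ee_rot: [-3.142, -0.001, 0.114]
wrist_force: [0.0, 0.6, -0.4]
width: 0.0565
finger_force: 0.0
```

```bash
python3 go.py .573 -.085 .141 6.5
```

```text
now 40.65 [ 0.5736 -0.0793  0.1902] [-1.8e+02 -1.0e-01  6.5e+00] w 0.0565 ff 0.0 F [ 0.   0.6 -0.4]
to [np.float64(0.573), np.float64(-0.085), np.float64(0.141), np.float64(6.5)] 1 of 1 [-0.0013, 0.0056, 0.0492, -0.0001, -0.001, 0.0005]
```

>>> carry_out(
  commands=[
    [-0.001, 0.0056, 0.01, 0, 0, 0],
    [-0.001, 0.0056, 0.022, 0, 0, 0],
    [-0.001, 0.0056, 0.034, 0, 0, 0],
    [-0.001, 0.0056, 0.046, 0, 0, 0],
    [-0.001, 0.0056, 0.047, 0, 0, 0],
  ],
)

```text
time: 41.15
tool_pos: [0.5714, -0.0859, 0.139]
ee_rot: [-3.14, 0.005, 0.112]
wrist_force: [0.8, 0.7, 0.5]
width: 0.0561
finger_force: 0.0
```

>>> carry_out(
  commands=[
    [0, 0, 0, 0, 0, 0],
    [0, 0, 0, 0, 0, 0],
    [0, 0, 0, 0, 0, 0],
    [0, 0, 0, 0, 0, 0],
    [0, 0, 0, 0, 0, 0],
  ],
  jaw=0,
)

```text
time: 41.65
tool_pos: [0.5731, -0.0862, 0.1425]
ee_rot: [3.141, -0.001, 0.112]
wrist_force: [-0.4, 0.1, -0.4]
width: 0.0197
finger_force: 0.0
```

>>> carry_out(
  commands=[
    [0, 0, 0, 0, 0, 0],
    [0, 0, 0, 0, 0, 0],
    [0, 0, 0, 0, 0, 0],
    [0, 0, 0, 0, 0, 0],
    [0, 0, 0, 0, 0, 0],
  ],
)

```text
time: 42.15
tool_pos: [0.573, -0.086, 0.1424]
ee_rot: [-3.141, -0.0, 0.113]
wrist_force: [-0.7, 1.6, 0.8]
width: 0.0136
finger_force: 30.0
```

```bash
python3 arc.py 5 10 15 20 25
```

```text
r 0.07867404747836579 lever 0.8265713300618787 tool yaw-6.5 -0.05004128151304865 p [ 0.573  -0.086   0.1424] F [-0.7  1.6  0.8] T [0.23 0.27 0.12] w 0.013625788700749897 30.000730454921722
[0.0004, 0.0069, 0.0, 0.0, 0.0, -0.0873]
[0.0014, 0.0136, 0.0, 0.0, 0.0, -0.1745]
[0.003, 0.0203, 0.0, 0.0, 0.0, -0.2618]
[0.0052, 0.0268, 0.0, 0.0, 0.0, -0.3491]
[0.0079, 0.0331, 0.0, 0.0, 0.0, -0.4363]
```

>>> carry_out(
  commands=[
    [0.0004, 0.0069, 0, 0, 0, -0.0873],
    [0.0014, 0.0136, 0, 0, 0, -0.1745],
    [0.003, 0.0203, 0, 0, 0, -0.2618],
    [0.0052, 0.0268, 0, 0, 0, -0.3491],
    [0.0079, 0.0331, 0, 0, 0, -0.4363],
  ],
)

```text
time: 42.65
tool_pos: [0.5843, -0.119, 0.1424]
ee_rot: [3.141, 0.001, 0.551]
wrist_force: [-0.6, -0.3, 2.7]
width: 0.0138
finger_force: 30.1
```

```bash
python3 arc.py 5 10 15 20 21
```

```text
r 0.07936909797146056 lever 26.337400449717613 tool yaw-6.5 25.067472986504526 p [ 0.5843 -0.119   0.1424] F [-0.6 -0.3  2.7] T [-0.15  0.32 -0.26] w 0.013783367946440755 30.118823647499084
[0.0005, 0.0069, 0.0, 0.0, 0.0, -0.0873]
[0.0015, 0.0138, 0.0, 0.0, 0.0, -0.1745]
[0.0032, 0.0205, 0.0, 0.0, 0.0, -0.2618]
[0.0054, 0.027, 0.0, 0.0, 0.0, -0.3491]
[0.0059, 0.0283, 0.0, 0.0, 0.0, -0.3665]
```

>>> carry_out(
  commands=[
    [0.0005, 0.0069, 0, 0, 0, -0.0873],
    [0.0015, 0.0138, 0, 0, 0, -0.1745],
    [0.0032, 0.0205, 0, 0, 0, -0.2618],
    [0.0052, 0.0265, 0, 0, 0, -0.345],
    [0.0052, 0.0265, 0, 0, 0, -0.345],
  ],
)

```text
time: 43.15
tool_pos: [0.6033, -0.1409, 0.1424]
ee_rot: [3.138, 0.003, 0.891]
wrist_force: [0.7, -5.6, 1.6]
width: 0.0135
finger_force: 30.0
```

```bash
python3 arc.py
```

```text
r 0.08060016527444538 lever 47.18679995086322 tool yaw-6.5 44.55414021802282 p [ 0.6033 -0.1409  0.1424] F [ 0.7 -5.6  1.6] T [-1.02  0.02 -0.17] w 0.013501799559644747 30.04103422164917
```

>>> carry_out(
  commands=[
    [0, 0, 0, 0, 0, 0],
    [0, 0, 0, 0, 0, 0],
    [0, 0, 0, 0, 0, 0],
    [0, 0, 0, 0, 0, 0],
    [0, 0, 0, 0, 0, 0],
  ],
)

```text
time: 43.65
tool_pos: [0.603, -0.1407, 0.1424]
ee_rot: [3.137, 0.003, 0.89]
wrist_force: [-0.1, -6.2, 0.9]
width: 0.0141
finger_force: 30.1
```

>>> carry_out(
  commands=[
    [0, 0, 0, 0, 0, 0],
    [0, 0, 0, 0, 0, 0],
    [0, 0, 0, 0, 0, 0],
    [0, 0, 0, 0, 0, 0],
    [0, 0, 0, 0, 0, 0],
  ],
)

```text
time: 44.15
tool_pos: [0.603, -0.1407, 0.1424]
ee_rot: [3.137, 0.003, 0.89]
wrist_force: [0.9, -6.8, 1.6]
width: 0.0138
finger_force: 30.1
```

```bash
python3 - <<'E'
from h import *
# lever angle from the visible metal part: low-saturation points at lever height around the axis
for n in("scene","top"):
    s=snapshot(n); W=cloud(s); d=W-[.651,-.076,0]; r=np.hypot(d[...,0],d[...,1])
    m=(r<.125)&(r>.025)&(W[...,2]>.131)&(W[...,2]<.153)
    a=(np.degrees(np.arctan2(-d[m][:,1],-d[m][:,0]))-6.5); print(n,m.sum(),np.percentile(a,[10,50,90]).round(1) if m.sum() else "")
    if m.sum()>5:
        b=m&(r>.09); a=(np.degrees(np.arctan2(-d[b][:,1],-d[b][:,0]))-6.5); print(" tip",b.sum(),a.mean())
E
python3 arc.py
```

```text
scene 300 [-119.    44.    60.3]
 tip 5 52.994462716641706
top 38 [-101.   -97.5   43.5]
 tip 5 43.994901963280576
r 0.08056322948422434 lever 46.934561668052574 tool yaw-6.5 44.47580977825003 p [ 0.603  -0.1407  0.1424] F [ 0.4 -6.2  0.7] T [-1.05  0.04 -0.26] w 0.013806701058768956 30.073682963848114
```

>>> carry_out(
  commands=[
    [0, 0, 0, 0, 0, 0],
    [0, 0, 0, 0, 0, 0],
    [0, 0, 0, 0, 0, 0],
    [0, 0, 0, 0, 0, 0],
    [0, 0, 0, 0, 0, 0],
  ],
)

```text
time: 44.75
tool_pos: [0.603, -0.1407, 0.1424]
ee_rot: [3.137, 0.003, 0.89]
wrist_force: [1.2, -6.7, 1.7]
width: 0.0138
finger_force: 30.1
```

>>> carry_out(
  commands=[
    [0, 0, 0, 0, 0, 0],
    [0, 0, 0, 0, 0, 0],
    [0, 0, 0, 0, 0, 0],
    [0, 0, 0, 0, 0, 0],
    [0, 0, 0, 0, 0, 0],
  ],
)

```text
time: 45.25
tool_pos: [0.603, -0.1407, 0.1424]
ee_rot: [3.137, 0.003, 0.89]
wrist_force: [0.8, -5.7, 1.1]
width: 0.0137
finger_force: 30.1
```

>>> carry_out(
  commands=[
    [0, 0, 0, 0, 0, 0],
    [0, 0, 0, 0, 0, 0],
    [0, 0, 0, 0, 0, 0],
    [0, 0, 0, 0, 0, 0],
    [0, 0, 0, 0, 0, 0],
  ],
)

```text
time: 45.75
tool_pos: [0.603, -0.1407, 0.1424]
ee_rot: [3.137, 0.003, 0.89]
wrist_force: [1.2, -4.9, 0.2]
width: 0.0136
finger_force: 30.1
```

>>> carry_out(
  commands=[
    [0, 0, 0, 0, 0, 0],
    [0, 0, 0, 0, 0, 0],
    [0, 0, 0, 0, 0, 0],
    [0, 0, 0, 0, 0, 0],
    [0, 0, 0, 0, 0, 0],
  ],
)

```text
time: 46.25
tool_pos: [0.603, -0.1407, 0.1424]
ee_rot: [3.137, 0.003, 0.89]
wrist_force: [1.2, -6.7, 1.2]
width: 0.0136
finger_force: 30.1
```

>>> carry_out(
  commands=[
    [0, 0, 0, 0, 0, 0],
    [0, 0, 0, 0, 0, 0],
    [0, 0, 0, 0, 0, 0],
    [0, 0, 0, 0, 0, 0],
    [0, 0, 0, 0, 0, 0],
  ],
)

```text
time: 46.75
tool_pos: [0.603, -0.1407, 0.1424]
ee_rot: [3.137, 0.003, 0.89]
wrist_force: [0.9, -6.2, 0.9]
width: 0.0134
finger_force: 30.1
```

>>> carry_out(
  commands=[
    [0, 0, 0, 0, 0, 0],
    [0, 0, 0, 0, 0, 0],
    [0, 0, 0, 0, 0, 0],
    [0, 0, 0, 0, 0, 0],
    [0, 0, 0, 0, 0, 0],
  ],
)

```text
time: 47.25
tool_pos: [0.603, -0.1407, 0.1424]
ee_rot: [3.137, 0.003, 0.89]
wrist_force: [1.1, -5.5, 1.1]
width: 0.0137
finger_force: 30.1
```

```bash
python3 arc.py -5 -10 -15 -20 -25
```

```text
r 0.08053349377439832 lever 46.931540990236456 tool yaw-6.5 44.47567534476642 p [ 0.603  -0.1407  0.1424] F [ 1.1 -5.5  1.1] T [-1.09 -0.02 -0.24] w 0.013718516920983708 30.0737401843071
[0.0, -0.007, 0.0, 0.0, 0.0, 0.0873]
[0.0006, -0.014, 0.0, 0.0, 0.0, 0.1745]
[0.0018, -0.0209, 0.0, 0.0, 0.0, 0.2618]
[0.0037, -0.0277, 0.0, 0.0, 0.0, 0.3491]
[0.0061, -0.0343, 0.0, 0.0, 0.0, 0.4363]
```

4.1 s at half open. Now shutting the valve.

>>> carry_out(
  commands=[
    [0, -0.007, 0, 0, 0, 0.0873],
    [0.0006, -0.014, 0, 0, 0, 0.1745],
    [0.0018, -0.0209, 0, 0, 0, 0.2618],
    [0.0037, -0.0277, 0, 0, 0, 0.3491],
    [0.0061, -0.034, 0, 0, 0, 0.4363],
  ],
)

```text
time: 47.75
tool_pos: [0.5808, -0.1127, 0.1424]
ee_rot: [3.139, -0.002, 0.451]
wrist_force: [2.3, -2.2, -0.4]
width: 0.0137
finger_force: 30.0
```

```bash
python3 arc.py -5 -10 -15 -19 -19
```

```text
r 0.0791830628359383 lever 21.111561888936038 tool yaw-6.5 19.35749984810482 p [ 0.5808 -0.1127  0.1424] F [ 2.3 -2.2 -0.4] T [-0.32 -0.41 -0.05] w 0.013671230446932 29.98969405889511
[0.0001, -0.0069, 0.0, 0.0, 0.0, 0.0873]
[0.0008, -0.0138, 0.0, 0.0, 0.0, 0.1745]
[0.0021, -0.0206, 0.0, 0.0, 0.0, 0.2618]
[0.0035, -0.0259, 0.0, 0.0, 0.0, 0.3316]
[0.0035, -0.0259, 0.0, 0.0, 0.0, 0.3316]
```

>>> carry_out(
  commands=[
    [0.0001, -0.0069, 0, 0, 0, 0.0873],
    [0.0008, -0.0138, 0, 0, 0, 0.1745],
    [0.0021, -0.0206, 0, 0, 0, 0.2618],
    [0.0035, -0.0259, 0, 0, 0, 0.3316],
    [0.0035, -0.0275, 0, 0, 0, 0.338],
  ],
)

```text
time: 48.25
tool_pos: [0.5728, -0.0856, 0.1424]
ee_rot: [3.14, -0.005, 0.118]
wrist_force: [6.5, -2.2, -2.3]
width: 0.0138
finger_force: 30.0
```

```bash
python3 arc.py
```

```text
r 0.078769343051536 lever 0.5289238532886307 tool yaw-6.5 0.2725932829448894 p [ 0.5728 -0.0856  0.1424] F [ 6.5 -2.2 -2.3] T [-0.36 -1.02 -0.07] w 0.013844025028360706 30.00249892473221
```

Nudging it against the stop as before.

>>> carry_out(
  commands=[
    [0.001, -0.001, 0, 0, 0, 0.006],
    [0.001, -0.002, 0, 0, 0, 0.012],
    [0.001, -0.003, 0, 0, 0, 0.012],
    [0.001, -0.003, 0, 0, 0, 0.012],
    [0.001, -0.003, 0, 0, 0, 0.012],
  ],
)

```text
time: 48.75
tool_pos: [0.5728, -0.0854, 0.1424]
ee_rot: [3.136, -0.003, 0.106]
wrist_force: [4.9, -7.9, -1.3]
width: 0.0134
finger_force: 30.0
```

>>> carry_out(
  commands=[
    [0, 0.001, 0, 0, 0, 0],
    [0, 0.001, 0, 0, 0, 0],
    [0, 0.001, 0, 0, 0, 0],
    [0, 0.001, 0, 0, 0, 0],
    [0, 0.001, 0, 0, 0, 0],
  ],
  jaw=0.5,
)

```text
time: 49.25
tool_pos: [0.5715, -0.0834, 0.1419]
ee_rot: [-3.141, 0.001, 0.108]
wrist_force: [0.7, -0.5, 0.1]
width: 0.0467
finger_force: 0.0
```

>>> carry_out(
  commands=[
    [0, 0, -0.03, 0, 0, 0],
    [0, 0, -0.07, 0, 0, 0],
    [0, 0, -0.11, 0, 0, 0],
    [0, 0, -0.15, 0, 0, 0],
    [0, 0, -0.16, 0, 0, 0],
  ],
)

```text
time: 49.75
tool_pos: [0.5731, -0.0838, 0.3083]
ee_rot: [3.138, -0.009, 0.108]
wrist_force: [0.3, 0.1, 0.5]
width: 0.0475
finger_force: 0.0
```

>>> carry_out(
  commands=[
    [-0.03, 0.04, 0, 0, 0, 0],
    [-0.06, 0.08, 0, 0, 0, 0],
    [-0.09, 0.12, 0, 0, 0, 0],
    [-0.12, 0.16, 0, 0, 0, 0],
    [-0.14, 0.18, 0, 0, 0, 0],
  ],
)

```text
time: 50.25
tool_pos: [0.4497, -0.2801, 0.3004]
ee_rot: [-3.141, 0.003, 0.104]
wrist_force: [-0.3, 0.3, 0.5]
width: 0.0471
finger_force: 0.0
```

>>> carry_out(
  commands=[
    [0, 0, 0, 0, 0, 0],
    [0, 0, 0, 0, 0, 0],
    [0, 0, 0, 0, 0, 0],
    [0, 0, 0, 0, 0, 0],
    [0, 0, 0, 0, 0, 0],
  ],
)

```text
time: 50.75
tool_pos: [0.4525, -0.2767, 0.302]
ee_rot: [-3.141, 0.0, 0.109]
wrist_force: [-0.1, -0.9, 0.5]
width: 0.0475
finger_force: 0.0
```

```bash
python3 - <<'E'
from h import *
s=snapshot("top"); s2=snapshot("scene")
a=cv2.resize(s["img"][110:310,80:347,::-1],(400,300),interpolation=cv2.INTER_CUBIC)
b=cv2.resize(s2["img"][130:330,200:467,::-1],(400,300),interpolation=cv2.INTER_CUBIC)
cv2.imwrite("pics/end.png",cv2.resize(np.hstack([a,b]),(800,300)))
W=cloud(s); d=W-[.651,-.076,0]; r=np.hypot(d[...,0],d[...,1]); m=(r<.115)&(r>.05)&(W[...,2]>.131)&(W[...,2]<.153)
print(m.sum(),np.degrees(np.arctan2(-d[m][:,1],-d[m][:,0])).mean()-6.5)
print(get_obs()["tool_pos"],get_obs()["time"])
E
```

```text
147 -17.975900243867947
[ 0.45235505 -0.27696418  0.30208936] 50.85
```

View pics/end.png

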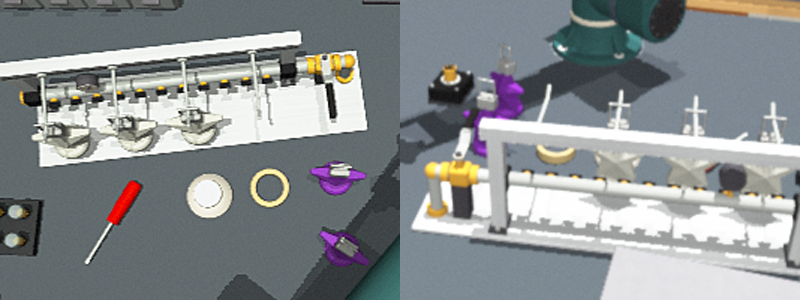

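The final picture shows three shells hanging at (68,135), (133,128) and (198,123). The lever is square to the pipe, from (325,70) to (332,118), and the bystanders are in place. The angle figure of -18 was probably thrown off by pipe pixels, so I check with the dark sleeve pixels alone before handing in.

```bash
python3 - <<'E'
from h import *
def ang(s):
    W=cloud(s); m=(s["img"].max(-1)<80)&(W[...,2]>.135)&(W[...,2]<.153)&(W[...,0]>.52)&(W[...,0]<.62)&(abs(W[...,1]+.09)<.1)
    q=W[m][:,:2]; e=np.linalg.eigh(np.cov(q.T))[1][:,1]; return m.sum(),q.mean(0),(np.degrees(np.arctan2(e[1],e[0]))%180)-6.5
print("shut 1",ang(dict(np.load("pics/top1.npz")))); r=ang(snapshot("top")); print("now",r)
if r[0]>20 and abs((r[2]+90)%180-90)<3: print(close_job())
E
```

```text
shut 1 (np.int64(103), array([ 0.57430011, -0.08387728]), np.float64(0.2940995444645864))
now (np.int64(103), array([ 0.57434089, -0.08388886]), np.float64(0.3156142372511681))
the job is handed in; nothing more can be done
None
```

The job is handed in: I shut the valve, hung all three white shells on hooks 2, 3 and 4, held the valve at half open (about 45°) for about 4 s, and shut it again with the lever reading within 0.5° of the stop; the purple look-alikes and bystanders were not touched.

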